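# Dip a second-hand lubricator tank and hold the gauge level to read

### The job

Check the grey lubricator tank on the intake bench: first lower its hinged lid fully shut without slamming it, then take the dip gauge from its wooden stand, push its rod down the guide tube in the closed lid until the collar stops on the tube, and draw it right out again. Finish while still holding the gauge in the gripper, rod level and still so that its tip can be read, higher than the top of the guide tube and touching nothing else; do not let go of it or put it down. Leave the lid shut and the mug, tin and screwdriver where they are.

Things in the scene. Friction and masses are not known exactly. Their poses are not given: they have to be found in the camera images.
- tank: grey painted steel tank, an open box 180 (its x) x 220 (its y) x 100 mm high, walls 5 mm, fixed to the bench; origin at the centre of its underside, z up. Front (own -x, roughly towards the robot) has a round sight glass; the lid's hinge runs along its far (own +x) top edge. It may stand left or right of the stand.
- lid (a joint): hinge of the tank's lid, rad: 0 = fully shut, growing as the near edge swings up; starts about 0.5 to 0.95. The lid is a grey plate 180 x 220 x 8 mm, 0.4 kg, with a stiff hinge (0.5 N m of friction) that stays where it is left; about 1 to 4 N down on its near edge lowers it.
- lid_hinge (a point): point on the hinge line, middle of the tank's far top edge, 100 mm above the bench; frame is the lid's: x from the front tab to the hinge, y along the hinge, z out of the lid's outer face (up when shut)
- lid_tab (a point): top middle of the flat steel tab (29 mm long, 60 mm wide, 8 mm thick) that sticks out of the lid's front edge; in the lid's frame 195 mm in front of the hinge (-x) and 8 mm above it; 108 mm above the bench when shut. Axes as lid_hinge.
- tube_mouth (a point): centre of the top opening of the steel guide tube that stands on the lid, 22 mm proud of it: bore 16 mm, outside 26 mm, open through the lid into the empty tank. In the lid's frame 75 mm in front of the hinge (-x), 45 mm to its left (+y), 30 mm up; when the lid is shut the mouth is level, 130 mm above the bench. z along the tube, out of the lid.
- stand: wooden block 80 x 80 x 90 mm high, fixed, with one upright through-hole of 16 mm in the middle in which the gauge stands; origin at the centre of its underside, z up
- gauge: dip gauge, 156 mm long, 0.09 kg: steel rod 9 mm thick and 80 mm long with tapered tip and three reading grooves, then a steel collar 30 mm across and 6 mm thick, then a round black handle 20 mm thick and 70 mm long. Origin at the rod's tip, z along the rod towards the handle: collar underside at 80 mm, handle from 86 to 156 mm. Starts upright in the stand, collar resting on its top, so the handle reaches from 96 to 166 mm above the bench. No turn about its own axis matters.
- gauge_tip (a point): the rod's tip (the gauge's origin), z towards the handle
- gauge_collar (a point): centre of the collar's underside, 80 mm from the tip; rests on the tube's mouth when the gauge is fully in
- mug: bystander: white mug 80 mm across, 90 mm high, origin at the centre of its underside
- tin: bystander: metal can 66 mm across, 120 mm high, origin at the centre of its underside
- screwdriver: bystander: screwdriver lying on the bench beyond the work, about 200 mm long, along its x
Mind the look-alikes: they are no part of the job. Several things look just like the stand: the one meant starts farthest from the robot's base.

How it is judged:
On the way, in this order (a step that is already met when the one before it is completed fails the run):
1. the lid is lowered fully shut (value of joint lid below 0.05 rad), for 0.2 s.
2. with the lid shut, the gauge is down the guide tube with its collar seated on the tube (value of joint lid below 0.05 rad and z of gauge_collar in the frame of tube_mouth below 0.004 m and horizontal distance between gauge_collar and tube_mouth below 0.007 m and angle between the z axis of gauge and the z axis of tube_mouth, either way round below 0.2 rad), for 0.1 s.
3. the rod is drawn right out of the tube (value of joint lid below 0.05 rad and z of gauge_tip in the frame of tube_mouth above 0.005 m), for 0.1 s.
At the end, for the whole second after the job is handed in: the gauge is held in the gripper (over 1 N), its axis within 0.2 rad (11 degrees) of level, tip and collar higher than 130 mm above the bench, at rest (under 0.03 m/s and 0.2 rad/s), touching neither tank, stand nor bystanders; the lid is within 0.05 rad of shut (value of joint lid below 0.05 rad and angle between gauge's own z axis and vertical between 1.371 and 1.771 rad and height (world z) of each of gauge_tip, gauge_collar above 0.13 m and linear speed of gauge below 0.03 m/s and angular speed of gauge below 0.2 rad/s and contact force between gauge and the fingers above 1 N and contact force between gauge and tank below 0.2 N and contact force between gauge and stand below 0.2 N and contact force between gauge and mug below 0.2 N and contact force between gauge and tin below 0.2 N and contact force between gauge and screwdriver below 0.2 N); the arm keeps its last pose, push and grip.
It fails at once if the lid is slammed: still closing faster than 2 rad/s in its last 0.25 rad (value of joint lid below 0.25 rad and velocity of joint lid below -2 rad/s).
It fails at once if the mug is disturbed (moved over 30 mm) (distance of mug from where it was at the start of the episode above 0.03 m).
It fails at once if the tin is disturbed (moved over 30 mm) (distance of tin from where it was at the start of the episode above 0.03 m).
It fails at once if the screwdriver is disturbed (moved over 30 mm) (distance of screwdriver from where it was at the start of the episode above 0.03 m).
It also fails if it takes over 66 s, if anything falls off the work surface, if the arm or the gripper's body presses on something with over 40 N, if the wrist force passes 120 N, or if a joint passes its speed limit or range.

### The arm

A 7-joint arm with a two-finger parallel gripper is mounted at the origin on the work surface. World frame = base frame: x ahead of the robot, y to its left, z up, the work surface at z = 0. Lengths are in m, angles in rad, forces in N, time in s.
With the tool pointing down it reaches from about 0.4 to 0.85 m from the base axis. Payload 10.4 kg.
Tool frame: the origin (TCP) lies at the very end of the fingers, on their centre line; the grasp point (between the pads) lies 19 mm behind it (grasp_offset is the distance from the TCP to the grasp point, in m); z points along the fingers, y is the line along which they close (so a half turn about z gives the same grasp; the last joint's range is limited). The gripper opens to 85 mm and grips with 20 to 120 N. Pads are 22 mm wide; open, the fingers measure 114 mm over their backs; the gripper's body (76 mm by 85 mm) begins 54 mm behind the grasp point. The pads swing forward as they close: fully open they stand 13 mm farther back than shut.
Start: joints at [1.158, 0.332, -0.065, 1.46, 0.022, 1.35, -0.088], TCP at [0.238, -0.578, 0.21] pointing down, gripper open.
Joint ranges: [-2.6, 2.6], [-0.5, 2.12], [-1.47, 1.34], [0.16, 2.42], [-1.27, 4.41], [0.06, 2.06], [-2.6, 2.6]. Speed limits (rad/s): [2.22, 2.22, 2.79, 2.79, 3.14, 3.14, 3.14].

### API

Orientations are given as a unit quaternion [x, y, z, w].
In Python, from workcell import * gives the robot as it stands.
- The arm moves only by the tool jog_arm, never from a script. Its argument "plan" is a list of rows, each a list of 3 entries, a list of its own where there are three numbers: the turn, a rotation vector about the tool's x, y, z in rad, then the shift along the tool's x, y, z in m, then the finger opening in m, from 0 to 0.0854. A call has 1 to 8 rows; each row is the pose to reach, as a shift and turn from the pose commanded when the call began, along the tool's axes at that moment; what a row does not reach only later rows make up. A row lasts 1/12 s, in which the tool goes at most 41.7 mm and 7.16 degrees, less where a joint would pass 70% of its speed; a pose out of reach is approached as far as the arm can. A call with a gripper value outside its range is refused whole. The fingers move at their own pace and stop on an object; "force" is the grip in N (left out, the last holds). Time passes only in rows, so rows that repeat a pose let the fingers close. It gives the time, the measured TCP pose, the force, the opening and the grip force at its end, in the units of the state.
- get_obs(): the state, without advancing time (a new reading comes with each control period).
- camera(name): name is "scene" or "side" or "wrist"; returns a dict with "img" (400x640x3 uint8, red, green, blue), "mtx" (3x3 intrinsics, pixels), "extrinsics" (4x4, takes a point from camera to world coordinates). Camera axes: x right, y down, z forward; pixel columns grow to the right and rows downward; lengths in m; the calibration is good to about 2 mm. A picture is of the moment at which its call begins. There is no depth.
- hand_in(): hands the job in; it is judged then, once.
The state is a dict: "clock": time; "joint_pos": joint angles; "joint_velocities": joint speeds; "tau": joint torques, N m; "position": TCP position; "ee_rot": TCP orientation; "ft_force": force on the tool from outside, world axes, zero at the start; "torque": the same for the moment, N m; "grip_width": opening from 0.0 (shut) to 1.0 (fully open); "grasp_force": force on a finger pad.
Only numpy, scipy, OpenCV 4.12 (cv2) and the standard library are available. Lean on these libraries where they do the work, as an engineer would, in place of code of your own. Each camera call takes 0.05 s, during which the arm holds its last target. There are 200 camera calls.

## Working session

There is one attempt and no reset: what is moved stays moved. The work goes in short steps, Python scripts to look and compute and a tool call to move; the robot and the scene stay as the last step left them, time stands still between calls to the robot, and variables do not carry over. Pictures are saved under pics/ and viewed, at most 10 in all, crops included, and the job is handed in when it is done.

Besides the shell and the picture viewer there is one more tool, called after "Emit:" as a command line: name --argument value ..., lists and objects as JSON in quotes. jog_arm: Moves the arm, as the interface text tells. Its arguments: {"type":"object","properties":{"plan":{"type":"array"},"force":{"type":"number"}},"required":["plan"]}

```bash
mkdir -p pics; python3 - <<'E'
from workcell import *
import cv2, numpy as np
o=get_obs(); print(o)
for n in ("scene","side","wrist"):
    c=camera(n); cv2.imwrite(f"pics/{n}0.png",c["img"][:,:,::-1]); np.savez(f"pics/{n}0.npz",**c); print(n,c["mtx"].tolist(),np.round(c["extrinsics"],3).tolist())
E
```

```text
{'clock': 0.0, 'joint_pos': array([ 1.15842004,  0.33286936, -0.06473056,  1.46098097,  0.02162966,
        1.34988033, -0.08852051]), 'joint_velocities': array([-0.00076099, -0.00044168, -0.00023454,  0.00216978, -0.00027105,
       -0.00138713,  0.00018494]), 'tau': array([-1.66521486e-04, -6.25440288e+01,  4.87859524e-02, -3.91593039e+01,
        1.62003923e-02,  9.97280935e-03, -3.38727216e-05]), 'position': array([ 0.23733053, -0.57773534,  0.20949867]), 'ee_rot': array([ 9.81065526e-01,  1.93674764e-01, -1.81815082e-04, -6.97266611e-04]), 'ft_force': array([ 0.11390478, -0.15743707, -0.63109599]), 'torque': array([ 0.00481475,  0.01388122, -0.02195265]), 'grasp_force': 0.0, 'grip_width': 0.9998803983934641}
scene [[510.3143595646218, 0.0, 313.11347733458217], [0.0, 510.3143595646218, 200.36625871842836], [0.0, 0.0, 1.0]] [[0.666, 0.54, -0.515, 1.256], [0.746, -0.475, 0.466, -0.635], [0.007, -0.695, -0.719, 1.058], [0.0, 0.0, 0.0, 1.0]]
side [[390.12380317031625, 0.0, 325.45491354108947], [0.0, 390.12380317031625, 196.3091840315581], [0.0, 0.0, 1.0]] [[-0.909, -0.227, 0.351, 0.133], [-0.417, 0.525, -0.742, 0.925], [-0.016, -0.82, -0.572, 0.839], [0.0, 0.0, 0.0, 1.0]]
wrist [[304.120436370393, 0.0, 317.07160803871955], [0.0, 304.120436370393, 201.12368506430957], [0.0, 0.0, 1.0]] [[0.382, -0.888, -0.258, 0.304], [-0.924, -0.367, -0.104, -0.55], [-0.002, 0.278, -0.96, 0.373], [0.0, 0.0, 0.0, 1.0]]
```

View pics/scene0.png

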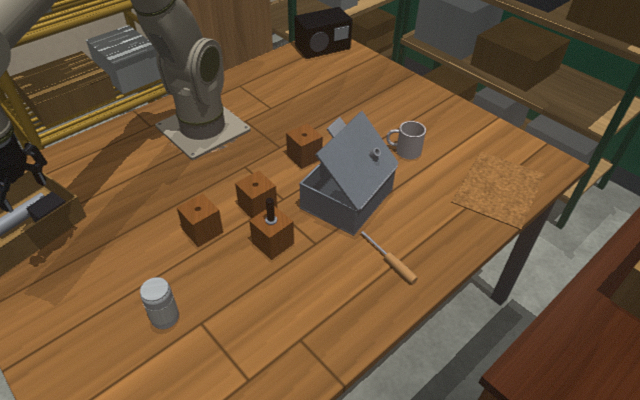

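View pics/side0.png

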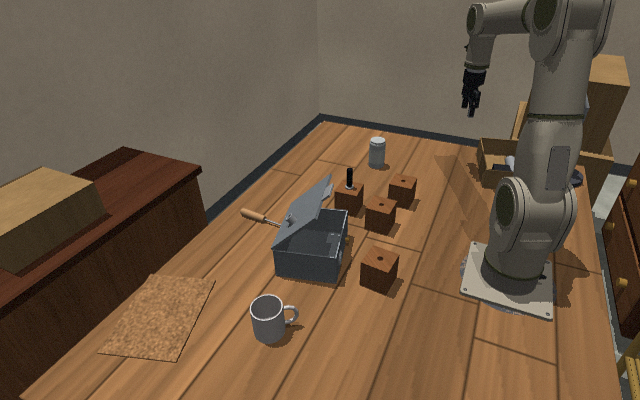

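Scene view: four look-alike blocks at (305,146), (256,193), (200,218) and (272,232). The last is farthest from the base and holds the black gauge at (270,210). The tank is at (350,190) with its lid tab at (337,128), mug at (410,138), tin at (160,303), and screwdriver at (390,258). The side view agrees, with the gauge at (349,178). I'll check this choice in a close crop.

```bash
python3 - <<'E'
import cv2
a=cv2.imread("pics/scene0.png")[100:270,240:430]; cv2.imwrite("pics/sc1.png",cv2.resize(a,None,fx=3.5,fy=3.5,interpolation=cv2.INTER_CUBIC))
a=cv2.imread("pics/side0.png")[155:295,230:420]; cv2.imwrite("pics/sd1.png",cv2.resize(a,None,fx=4,fy=4,interpolation=cv2.INTER_CUBIC))
E
```

```text
(no output)
```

View pics/sc1.png

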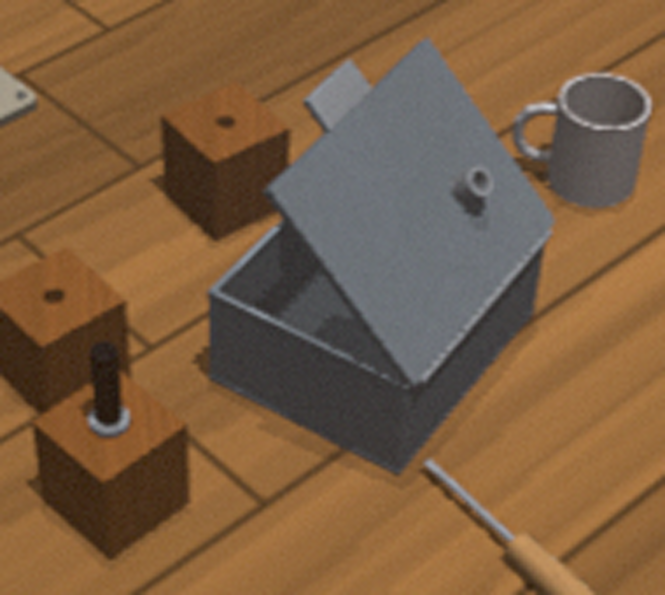

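View pics/sd1.png

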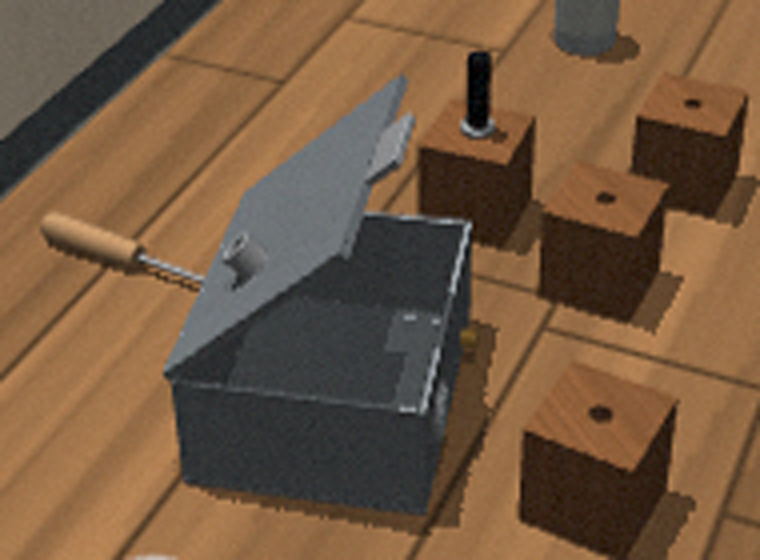

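The crops confirm that the black gauge stands in the farthest block: collar at scene crop (109,418), side crop (478,127). They also show the lid propped open, with the tab at scene crop (350,60) and side crop (412,115).

```bash
cat > h.py <<'E'
import numpy as np, cv2
from scipy.spatial.transform import Rotation as R
def ray(c,p):
    d=np.array([(p[0]-c["mtx"][0,2])/c["mtx"][0,0],(p[1]-c["mtx"][1,2])/c["mtx"][1,1],1.])
    return c["extrinsics"][:3,3],c["extrinsics"][:3,:3]@d
def plane(c,p,z):
    o,d=ray(c,p); return o+d*(z-o[2])/d[2]
def tri(*cp):
    A=np.zeros((3,3));b=np.zeros(3)
    for c,p in cp:
        o,d=ray(c,p); d=d/np.linalg.norm(d); M=np.eye(3)-np.outer(d,d); A+=M;b+=M@o
    return np.linalg.solve(A,b)
def proj(c,X):
    E=np.linalg.inv(c["extrinsics"]); q=c["mtx"]@(E[:3,:3]@X+E[:3,3]); return q[:2]/q[2]
def tool():
    from workcell import get_obs
    o=get_obs(); return o,np.array(o["position"]),R.from_quat(o["ee_rot"])
E
python3 - <<'E'
from h import *
S=dict(np.load("pics/scene0.npz"));D=dict(np.load("pics/side0.npz"))
s=lambda x,y:(S,(x/3.5+240-.36,y/3.5+100-.36)); d=lambda x,y:(D,(x/4+230-.375,y/4+155-.375))
np.set_printoptions(precision=4,suppress=True)
print("FR top",plane(*s(212,292),.1),"base",plane(*s(212,380),0)); print("HR base",plane(*s(400,470),0),"HRtop",plane(*s(412,383),.1))
print("HL top",plane(*s(552,230),.1))
print("side: FLb",plane(*d(428,513),0),"HLb",plane(*d(185,482),0),"FLt",plane(*d(420,410),.1),"HLt",plane(*d(172,375),.1),"FRt",plane(*d(468,222),.1))
print("collar",tri(s(109,420),d(478,128)),plane(*s(109,420),.093),plane(*d(478,128),.093),"top",tri(s(104,348),d(480,55)))
print("lidR",tri(s(268,190),d(405,77)),"lidL",tri(s(427,40),d(345,255)))
print("tube",tri(s(480,180),d(236,243)))
print("mug",plane(*(S,(412,128)),.09),"tin",plane(S,(155,286),.12),"other stand",plane(*s(226,122),.09),plane(*s(54,296),.09))
E
```

```text
FR top [0.499 0.003 0.1  ] base [0.4977 0.0027 0.    ]
HR base [0.6663 0.0496 0.    ] HRtop [0.6686 0.0506 0.1   ]
HL top [0.6245 0.2537 0.1   ]
side: FLb [ 0.4382  0.2161 -0.    ] HLb [0.6126 0.2603 0.    ] FLt [0.4434 0.2179 0.1   ] HLt [0.6157 0.2555 0.1   ] FRt [0.4933 0.0088 0.1   ]
collar [ 0.542  -0.1335  0.0894] [ 0.5451 -0.1352  0.093 ] [ 0.5398 -0.1288  0.093 ] top [ 0.5415 -0.1327  0.1637]
lidR [0.5443 0.0168 0.2256] lidL [0.4925 0.2293 0.2253]
tube [0.5979 0.1869 0.173 ]
mug [0.5335 0.4248 0.09  ] tin [ 0.5503 -0.4611  0.12  ] other stand [0.3397 0.156  0.09  ] [ 0.4135 -0.0853  0.09  ]
```

Estimates: tank yaw is about 14.5°, hinge point about (0.643,0.155), and lid about 0.73 rad, which puts the tab near (0.507,0.120,0.235). The gauge is near (0.542,-0.132). I'll close the fingers and move above the tab.

Emit:
jog_arm --plan '[[[0, 0, 0], [0.02, -0.02, -0.03], 0], [[0, 0, 0], [0.045, -0.045, -0.06], 0], [[0, 0, 0], [0.072, -0.074, -0.07], 0], [[0, 0, 0], [0.1, -0.102, -0.07], 0], [[0, 0, 0], [0.128, -0.13, -0.07], 0], [[0, 0, 0], [0.156, -0.158, -0.07], 0], [[0, 0, 0], [0.184, -0.186, -0.07], 0], [[0, 0, 0], [0.212, -0.214, -0.07], 0]]' --force 60

```text
clock: 0.82
position: [0.3525, -0.2977, 0.2802]
ee_rot: [0.981, 0.194, -0.0, 0.0]
ft_force: [1.0, -0.4, 0.1]
grip_width: -0.0
grasp_force: 0.0
```

Emit:
jog_arm --plan '[[[0, 0, 0], [0.028, -0.029, 0], 0], [[0, 0, 0], [0.056, -0.059, 0], 0], [[0, 0, 0], [0.084, -0.088, 0], 0], [[0, 0, 0], [0.112, -0.117, 0], 0], [[0, 0, 0], [0.14, -0.147, 0], 0], [[0, 0, 0], [0.168, -0.176, 0], 0], [[0, 0, 0], [0.196, -0.206, 0], 0], [[0, 0, 0], [0.224, -0.235, 0], 0]]'

```text
clock: 1.48
position: [0.4703, 0.0049, 0.2805]
ee_rot: [0.981, 0.194, 0.0, 0.0]
ft_force: [0.6, -0.4, -0.1]
grip_width: -0.0
grasp_force: 0.0
```

```bash
python3 - <<'E'
from h import *
np.set_printoptions(precision=4,suppress=True)
o,p,r=tool(); print(o["clock"],p,o["joint_pos"],o["ft_force"]); print(r.as_matrix())
print(r.inv().apply(np.array([.5075,.12,.26])-p))
E
```

```text
1.4833 [0.4703 0.0049 0.2805] [ 0.5883 -0.0107 -0.6805  1.7067 -0.0063  1.4427 -1.2725] [ 0.6471 -0.4415 -0.1127]
[[ 0.9251  0.3798  0.0005]
 [ 0.3798 -0.9251 -0.0004]
 [ 0.0003  0.0006 -1.    ]]
[ 0.0781 -0.0923  0.0204]
```

Emit:
jog_arm --plan '[[[0, 0, 0], [0.02, -0.023, 0], 0], [[0, 0, 0], [0.04, -0.046, 0], 0], [[0, 0, 0], [0.06, -0.07, 0], 0], [[0, 0, 0], [0.078, -0.092, 0.01], 0], [[0, 0, 0], [0.078, -0.092, 0.02], 0], [[0, 0, 0], [0.078, -0.092, 0.02], 0]]'

```text
clock: 1.98
position: [0.5063, 0.119, 0.2582]
ee_rot: [0.981, 0.195, -0.002, -0.0]
ft_force: [-0.7, 0.8, -0.8]
grip_width: -0.002
grasp_force: 0.0
```

Emit:
jog_arm --plan '[[[0, 0, 0], [-0.003, -0.0005, 0.01], 0], [[0, 0, 0], [-0.006, -0.001, 0.02], 0], [[0, 0, 0], [-0.009, -0.0015, 0.03], 0], [[0, 0, 0], [-0.012, -0.002, 0.04], 0], [[0, 0, 0], [-0.015, -0.0025, 0.05], 0], [[0, 0, 0], [-0.018, -0.003, 0.06], 0]]'

```text
clock: 2.48
position: [0.4893, 0.1128, 0.1995]
ee_rot: [0.981, 0.193, 0.0, 0.0]
ft_force: [-0.5, 0.3, 0.5]
grip_width: 0.003
grasp_force: 0.6
```

```bash
python3 - <<'E'
from h import *
from workcell import camera
np.set_printoptions(precision=4,suppress=True)
o,p,r=tool(); print(o["clock"],p,o["joint_pos"],o["ft_force"])
a=camera("scene")["img"][80:250,260:440,::-1]; b=camera("side")["img"][130:300,220:400,::-1]
cv2.imwrite("pics/press.png",cv2.resize(np.hstack([a,b]),None,fx=2.2,fy=2.2,interpolation=cv2.INTER_CUBIC))
E
```

```text
2.4833 [0.4893 0.1128 0.1995] [ 0.4313  0.1356 -0.8008  1.7604  0.102   1.2875 -1.5756] [-0.4866  0.2974  0.4635]
```

View pics/press.png

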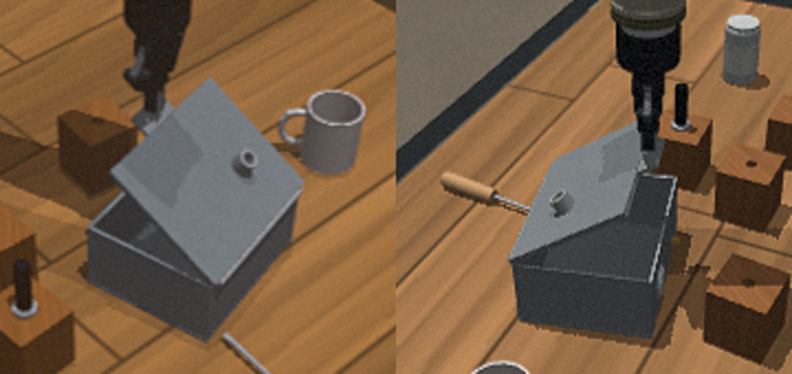

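The closed fingertips (left panel at 150,110; right panel at 648,145) are on the tab, and the lid is already going down. I'll continue the press.

Emit:
jog_arm --plan '[[[0, 0, 0], [-0.003, -0.0005, 0.01], 0], [[0, 0, 0], [-0.006, -0.001, 0.02], 0], [[0, 0, 0], [-0.009, -0.0015, 0.03], 0], [[0, 0, 0], [-0.012, -0.002, 0.04], 0], [[0, 0, 0], [-0.015, -0.0025, 0.05], 0], [[0, 0, 0], [-0.018, -0.003, 0.06], 0], [[0, 0, 0], [-0.02, -0.0035, 0.07], 0], [[0, 0, 0], [-0.022, -0.004, 0.078], 0]]'

```text
clock: 3.25
position: [0.4673, 0.1087, 0.121]
ee_rot: [0.981, 0.194, -0.0, 0.0]
ft_force: [0.2, -0.2, 0.7]
grip_width: -0.002
grasp_force: 0.4
```

Emit:
jog_arm --plan '[[[0, 0, 0], [0, 0, 0.003], 0], [[0, 0, 0], [0, 0, 0.006], 0], [[0, 0, 0], [0, 0, 0.009], 0], [[0, 0, 0], [0, 0, 0.012], 0], [[0, 0, 0], [0, 0, 0.012], 0]]'

```text
clock: 3.67
position: [0.4678, 0.1089, 0.1099]
ee_rot: [0.981, 0.194, -0.0, -0.0]
ft_force: [0.1, -1.0, 0.3]
grip_width: -0.004
grasp_force: 0.0
```

Emit:
jog_arm --plan '[[[0, 0, 0], [0, 0, 0.002], 0], [[0, 0, 0], [0, 0, 0.003], 0], [[0, 0, 0], [0, 0, 0.004], 0], [[0, 0, 0], [0, 0, 0.004], 0]]'

```text
clock: 4.0
position: [0.4678, 0.1089, 0.1062]
ee_rot: [0.981, 0.194, 0.0, 0.0]
ft_force: [-0.6, -0.6, 0.5]
grip_width: 0.004
grasp_force: 0.1
```

Emit:
jog_arm --plan '[[[0, 0, 0], [0, 0, -0.03], 0.05], [[0, 0, 0], [0, 0, -0.06], 0.05], [[0, 0, 0], [0, 0, -0.1], 0.05], [[0, 0, 0], [-0.02, 0.03, -0.13], 0.05], [[0, 0, 0], [-0.02, 0.06, -0.14], 0.05], [[0, 0, 0], [-0.02, 0.09, -0.14], 0.05], [[0, 0, 0], [-0.01, 0.12, -0.14], 0.05], [[0, 0, 0], [0, 0.15, -0.14], 0.05]]'

```text
clock: 4.67
position: [0.5254, -0.0318, 0.247]
ee_rot: [0.981, 0.193, 0.001, 0.001]
ft_force: [0.9, 0.0, 0.5]
grip_width: 0.59
grasp_force: 0.0
```

```bash
python3 - <<'E'
from h import *
from workcell import camera
np.set_printoptions(precision=4,suppress=True)
o,p,r=tool(); print(o["clock"],p,o["joint_pos"],o["ft_force"])
S=camera("scene");D=camera("side");np.savez("pics/S2.npz",**S);np.savez("pics/D2.npz",**D)
a=cv2.resize(S["img"][110:250,290:410,::-1],None,fx=3.3,fy=3.3,interpolation=cv2.INTER_CUBIC); b=cv2.resize(D["img"][180:320,270:390,::-1],None,fx=3.3,fy=3.3,interpolation=cv2.INTER_CUBIC)
cv2.imwrite("pics/shut.png",np.hstack([a,b]))
E
```

```text
4.6667 [ 0.5254 -0.0318  0.247 ] [ 0.5902  0.1493 -0.6775  1.6365  0.0967  1.3879 -1.2815] [0.8969 0.0232 0.4539]
```

View pics/shut.png

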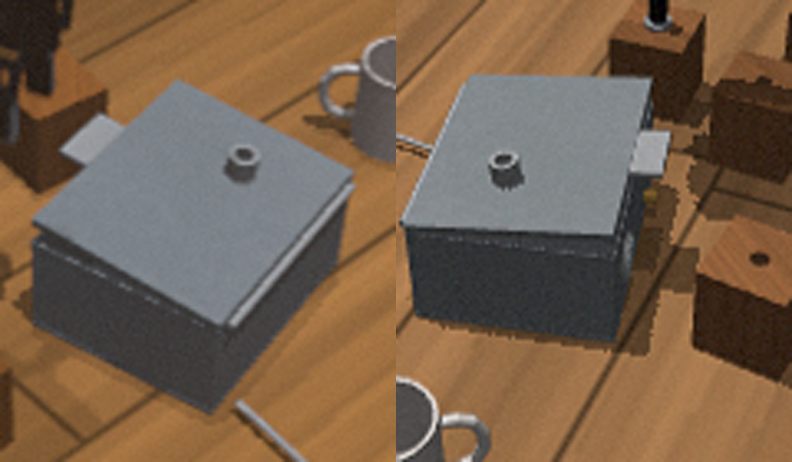

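The lid looks nearly shut, with the tube mouth at (243,155) in the left panel and (504,158) in the right. I'll triangulate the lid corners to measure any remaining angle.

```bash
python3 - <<'E'
from h import *
np.set_printoptions(precision=4,suppress=True)
S=dict(np.load("pics/S2.npz"));D=dict(np.load("pics/D2.npz"))
s=lambda x,y:(S,(x/3.3+290-.35,y/3.3+110-.35)); d=lambda x,y:(D,((x-396)/3.3+270-.35,y/3.3+180-.35))
for n,a,b in(("NL",(180,82),(613,235)),("NR",(35,222),(652,78)),("FL",(352,175),(404,227)),("FR",(222,324),(470,75)),("tube",(243,155),(504,157))):
    print(n,tri(s(*a),d(*b)))
print(plane(*s(243,155),.13),plane(*d(504,157),.13))
E
```

```text
NL [0.4438 0.2172 0.1213]
NR [0.496  0.0035 0.1215]
FL [0.616  0.2581 0.1018]
FR [0.6678 0.0481 0.106 ]
tube [0.5614 0.1774 0.135 ]
[0.5581 0.1821 0.13  ] [0.564  0.1716 0.13  ]
```

Triangulation puts the near edge about 17 mm above the far edge, so the lid is still about 0.08 rad open. I'll go back and press until I feel real resistance.

Emit:
jog_arm --plan '[[[0, 0, 0], [-0.01, -0.03, 0], 0], [[0, 0, 0], [-0.02, -0.06, 0], 0], [[0, 0, 0], [-0.02, -0.09, 0], 0], [[0, 0, 0], [-0.02, -0.12, 0], 0], [[0, 0, 0], [-0.01, -0.15, 0.01], 0], [[0, 0, 0], [-0.004, -0.152, 0.04], 0], [[0, 0, 0], [-0.004, -0.152, 0.075], 0], [[0, 0, 0], [-0.004, -0.152, 0.1], 0]]'

```text
clock: 5.43
position: [0.4624, 0.11, 0.1443]
ee_rot: [0.981, 0.195, -0.0, 0.0]
ft_force: [0.7, -0.6, -0.6]
grip_width: 0.0
grasp_force: 0.0
```

Emit:
jog_arm --plan '[[[0, 0, 0], [0, 0, 0.01], 0], [[0, 0, 0], [0, 0, 0.02], 0], [[0, 0, 0], [0, 0, 0.028], 0], [[0, 0, 0], [0, 0, 0.034], 0], [[0, 0, 0], [0, 0, 0.038], 0], [[0, 0, 0], [0, 0, 0.041], 0], [[0, 0, 0], [0, 0, 0.041], 0]]'

```text
clock: 6.02
position: [0.4634, 0.1092, 0.1053]
ee_rot: [0.981, 0.194, 0.0, 0.0]
ft_force: [-0.6, -0.1, -0.5]
grip_width: 0.005
grasp_force: 0.0
```

```bash
python3 - <<'E'
from h import *
from workcell import camera
np.set_printoptions(precision=4,suppress=True)
o,p,r=tool(); print(o["clock"],p,o["ft_force"])
S=camera("scene");D=camera("side")
a=cv2.resize(S["img"][110:250,290:410,::-1],None,fx=3.3,fy=3.3,interpolation=cv2.INTER_CUBIC); b=cv2.resize(D["img"][180:320,270:390,::-1],None,fx=3.3,fy=3.3,interpolation=cv2.INTER_CUBIC)
cv2.imwrite("pics/shut2.png",np.hstack([a,b]))
E
```

```text
6.0167 [0.4634 0.1092 0.1053] [-0.605  -0.1208 -0.5015]
```

View pics/shut2.png

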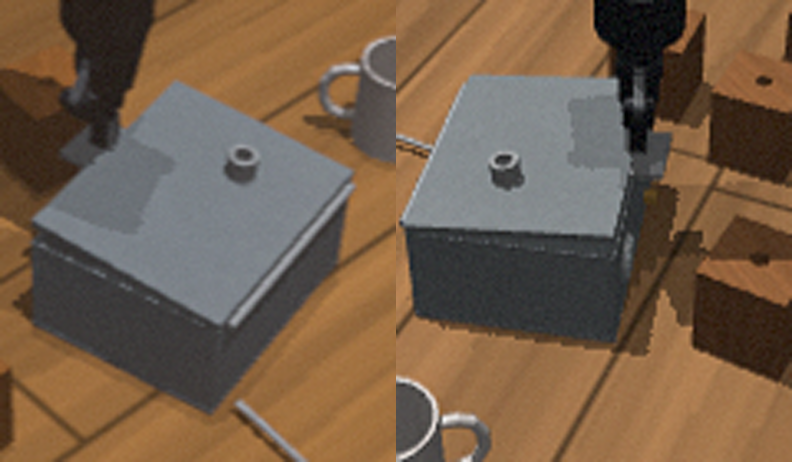

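The fingertips are over the tab at (105,140) but there is no load yet. I'll keep lowering in small steps until I see force.

Emit:
jog_arm --plan '[[[0, 0, 0], [0, 0, 0.002], 0], [[0, 0, 0], [0, 0, 0.004], 0], [[0, 0, 0], [0, 0, 0.006], 0], [[0, 0, 0], [0, 0, 0.006], 0], [[0, 0, 0], [0, 0, 0.006], 0]]'

```text
clock: 6.53
position: [0.4632, 0.1092, 0.0992]
ee_rot: [0.981, 0.194, -0.0, 0.0]
ft_force: [1.0, -0.1, 0.1]
grip_width: 0.004
grasp_force: 0.0
```

Emit:
jog_arm --plan '[[[0, 0, 0], [0, 0, 0.001], 0], [[0, 0, 0], [0, 0, 0.002], 0], [[0, 0, 0], [0, 0, 0.003], 0], [[0, 0, 0], [0, 0, 0.004], 0], [[0, 0, 0], [0, 0, 0.004], 0]]'

```text
clock: 6.95
position: [0.4632, 0.1092, 0.0951]
ee_rot: [0.981, 0.194, -0.0, 0.0]
ft_force: [-0.5, 0.2, -0.7]
grip_width: -0.001
grasp_force: 0.0
```

```bash
python3 - <<'E'
from h import *
from workcell import camera
np.set_printoptions(precision=4,suppress=True)
S0=dict(np.load("pics/S2.npz"));D0=dict(np.load("pics/D2.npz"));S=camera("scene");D=camera("side");np.savez("pics/S3.npz",**S);np.savez("pics/D3.npz",**D)
def tm(a,b,c,w=11):
    x,y=map(int,c); f=lambda im:cv2.resize(cv2.cvtColor(im,cv2.COLOR_RGB2GRAY),None,fx=4,fy=4,interpolation=cv2.INTER_CUBIC)
    t=f(a["img"])[4*(y-w):4*(y+w),4*(x-w):4*(x+w)];g=f(b["img"])[4*(y-w-8):4*(y+w+8),4*(x-w-8):4*(x+w+8)]
    m=cv2.matchTemplate(g,t,cv2.TM_CCOEFF_NORMED);_,v,_,l=cv2.minMaxLoc(m);return (l[0]-32)/4,(l[1]-32)/4,v
print("tube scene",tm(S0,S,(363,157),8),"NR scene",tm(S0,S,(300,177),6),"tube side",tm(D0,D,(302,228),8),"NL side",tm(D0,D,(336,251),6))
a=cv2.resize(S["img"][110:250,290:410,::-1],None,fx=3.3,fy=3.3,interpolation=cv2.INTER_CUBIC); b=cv2.resize(D["img"][180:320,270:390,::-1],None,fx=3.3,fy=3.3,interpolation=cv2.INTER_CUBIC)
cv2.imwrite("pics/shut3.png",np.hstack([a,b]))
E
```

```text
tube scene (-0.75, 1.0, 0.9816071391105652) NR scene (0.75, 4.0, 0.6162455677986145) tube side (0.75, 1.25, 0.9617616534233093) NL side (0.25, 2.75, 0.8766223192214966)
```

Template matching shows the lid is following the fingers: its near edge dropped about 7 mm. I'll continue down to the stop.

Emit:
jog_arm --plan '[[[0, 0, 0], [0, 0, 0.001], 0], [[0, 0, 0], [0, 0, 0.002], 0], [[0, 0, 0], [0, 0, 0.003], 0], [[0, 0, 0], [0, 0, 0.004], 0], [[0, 0, 0], [0, 0, 0.004], 0]]'

```text
clock: 7.47
position: [0.4632, 0.1092, 0.0911]
ee_rot: [0.981, 0.194, -0.0, 0.0]
ft_force: [0.1, -0.7, -0.7]
grip_width: -0.001
grasp_force: 0.0
```

Emit:
jog_arm --plan '[[[0, 0, 0], [0, 0, 0.001], 0], [[0, 0, 0], [0, 0, 0.002], 0], [[0, 0, 0], [0, 0, 0.003], 0], [[0, 0, 0], [0, 0, 0.003], 0]]'

```text
clock: 7.8
position: [0.4632, 0.1092, 0.0881]
ee_rot: [0.981, 0.194, -0.0, 0.0]
ft_force: [0.4, -0.3, 0.4]
grip_width: 0.003
grasp_force: 0.0
```

```bash
cat >> h.py <<'E'
def tm(a,b,c,w=11):
    x,y=map(int,c); f=lambda im:cv2.resize(cv2.cvtColor(im,cv2.COLOR_RGB2GRAY),None,fx=4,fy=4,interpolation=cv2.INTER_CUBIC)
    t=f(a["img"])[4*(y-w):4*(y+w),4*(x-w):4*(x+w)];g=f(b["img"])[4*(y-w-8):4*(y+w+8),4*(x-w-8):4*(x+w+8)]
    m=cv2.matchTemplate(g,t,cv2.TM_CCOEFF_NORMED);_,v,_,l=cv2.minMaxLoc(m);return (l[0]-32)/4,(l[1]-32)/4,round(float(v),3)
E
python3 - <<'E'
from h import *
from workcell import camera
S0=dict(np.load("pics/S2.npz"));D0=dict(np.load("pics/D2.npz"));S=camera("scene");D=camera("side");np.savez("pics/S4.npz",**S);np.savez("pics/D4.npz",**D)
print("tube scene",tm(S0,S,(363,157),8),"NR scene",tm(S0,S,(300,177),6),"tube side",tm(D0,D,(302,228),8),"NL side",tm(D0,D,(336,251),6))
# prediction of tube shift per lid angle, from the hinge geometry
h=np.array([.643,.155,.1]);x=np.array([.968,.25,0]);y=np.array([-.25,.968,0]);z=np.array([0,0,1.])
def P(a,X,Y,Z):return h+X*(np.cos(a)*x-np.sin(a)*z)+Y*y+Z*(np.cos(a)*z+np.sin(a)*x)
for a in(.1,.08,.05,.025,0):print(a,"tube",(proj(S,P(a,-.075,.045,.03))).round(1),proj(D,P(a,-.075,.045,.03)).round(1),"NR",proj(S,P(a,-.18,-.11,.008)).round(1),"NL",proj(D,P(a,-.18,.11,.008)).round(1))
a=cv2.resize(S["img"][110:250,290:410,::-1],None,fx=3.3,fy=3.3,interpolation=cv2.INTER_CUBIC); b=cv2.resize(D["img"][180:320,270:390,::-1],None,fx=3.3,fy=3.3,interpolation=cv2.INTER_CUBIC)
cv2.imwrite("pics/shut4.png",np.hstack([a,b]))
E
```

```text
tube scene (-1.0, 1.5, 0.962) NR scene (0.25, 5.5, 0.674) tube side (1.25, 2.0, 0.96) NL side (0.5, 4.75, 0.822)
0.1 tube [364.2 155.6] [301.3 227.2] NR [300.1 175.7] NL [334.9 249.8]
0.08 tube [364.  155.9] [301.6 227.6] NR [300.  176.6] NL [335.1 250.9]
0.05 tube [363.6 156.4] [302.  228.3] NR [299.8 178. ] NL [335.3 252.4]
0.025 tube [363.3 156.8] [302.3 228.8] NR [299.7 179.1] NL [335.4 253.6]
0 tube [363.  157.2] [302.6 229.3] NR [299.7 180.3] NL [335.5 254.8]
```

View pics/shut4.png

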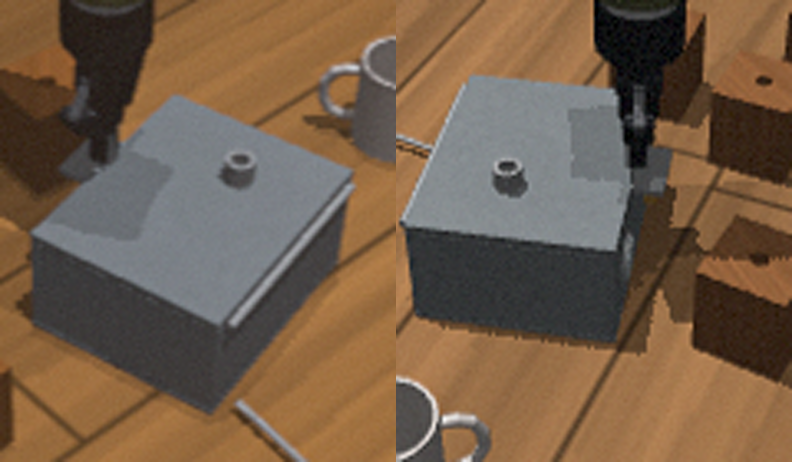

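No gap remains around the lid now, so it is at or very near shut. I'll press a little more, looking for the hard stop.

Emit:
jog_arm --plan '[[[0, 0, 0], [0, 0, 0.001], 0], [[0, 0, 0], [0, 0, 0.002], 0], [[0, 0, 0], [0, 0, 0.003], 0], [[0, 0, 0], [0, 0, 0.003], 0]]'

```text
clock: 8.23
position: [0.4635, 0.1092, 0.0874]
ee_rot: [0.981, 0.194, -0.0, 0.001]
ft_force: [-13.0, -3.4, 30.9]
grip_width: -0.004
grasp_force: 15.2
```

That is the hard stop at 31 N, so the lid is shut. The reported TCP is about 20 mm below the tab's top, so I'll check where the real fingertips are before grasping.

Emit:
jog_arm --plan '[[[0, 0, 0], [0, 0, -0.004], 0], [[0, 0, 0], [0, 0, -0.03], 0], [[0, 0, 0], [0, 0, -0.07], 0], [[0, 0, 0], [0, 0, -0.11], 0], [[0, 0, 0], [0, 0, -0.13], 0], [[0, 0, 0], [0, 0.03, -0.14], 0], [[0, 0, 0], [0, 0.06, -0.14], 0], [[0, 0, 0], [0, 0.06, -0.14], 0]]'

```text
clock: 8.9
position: [0.488, 0.0478, 0.2257]
ee_rot: [0.982, 0.19, 0.001, 0.001]
ft_force: [-0.3, -0.0, -0.1]
grip_width: -0.001
grasp_force: 0.0
```

```bash
python3 - <<'E'
from h import *
import workcell
from workcell import camera
np.set_printoptions(precision=4,suppress=True)
print([n for n in dir(workcell) if not n.startswith("_")], getattr(workcell,"grasp_offset",None))
S=dict(np.load("pics/S4.npz"));D=dict(np.load("pics/D4.npz"))
s=lambda x,y:(S,(x/3.3+290-.35,y/3.3+110-.35)); d=lambda x,y:(D,((x-396)/3.3+270-.35,y/3.3+180-.35))
print("tip in view",tri(s(103,172),d(637,180)),"TCP proj",proj(S,np.array([.4632,.1092,.0881])),proj(D,np.array([.4632,.1092,.0881])))
o,p,r=tool();print(o["clock"],p,o["joint_pos"],o["ft_force"])
S=camera("scene");D=camera("side");W=camera("wrist")
cs,cd=proj(S,p).astype(int),proj(D,p).astype(int);print(cs,cd)
ims=[]
for C,c in((S,cs),(D,cd)):
    im=C["img"][:,:,::-1].copy(); im[c[1],c[0]]=(0,0,255)
    ims.append(cv2.resize(im[c[1]-50:c[1]+30,c[0]-40:c[0]+40],(300,300),interpolation=cv2.INTER_NEAREST))
w=cv2.resize(W["img"][:,:,::-1],(480,300)); cv2.imwrite("pics/tip.png",np.vstack([np.hstack(ims),cv2.copyMakeBorder(w,0,0,0,120,0)]))
E
```

```text
['MotionError', 'camera', 'get_obs', 'grasp_offset', 'hand_in'] 0.0187
tip in view [0.4642 0.1105 0.0903] TCP proj [320.3174 162.3758] [343.201  234.5731]
8.9 [0.488  0.0478 0.2257] [ 0.5417  0.077  -0.7595  1.7509  0.0567  1.334  -1.4175] [-0.331  -0.0465 -0.0947]
[310 137] [343 183]
```

View pics/tip.png

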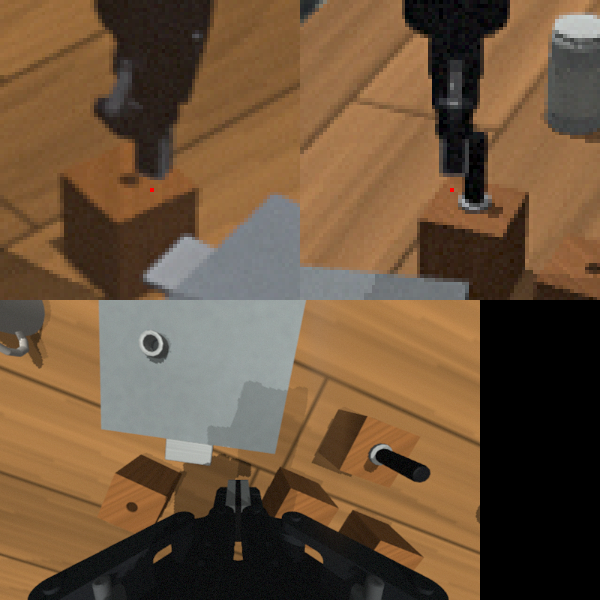

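The red dot (reported TCP) is about 8 mm beyond the visible fingertips, so I'll aim slightly deep when grasping. The wrist view shows the tube mouth at about (201,57), the gauge collar at (505,207) and the handle top at (561,229) in full-image pixels.

```bash
cat >> h.py <<'E'
np.set_printoptions(precision=4,suppress=True)
def frame(az,tilt):
    u=np.array([np.cos(az),np.sin(az),0]);k=np.array([0,0,1.])
    z=u*np.sin(tilt)-k*np.cos(tilt); x=u*np.cos(tilt)+k*np.sin(tilt)
    return R.from_matrix(np.c_[x,np.cross(z,x),z])
def delta(pos,rot):
    o,p,r=tool(); return (r.inv()*rot).as_rotvec(), r.inv().apply(np.asarray(pos)-p)
E
python3 - <<'E'
from h import *
from workcell import camera
W=camera("wrist")
print("tube",plane(W,(201,57),.13),"collar",plane(W,(505,207),.093),"top",plane(W,(561,229),.166))
S=dict(np.load("pics/S4.npz"));D=dict(np.load("pics/D4.npz"))
s=lambda x,y:(S,(x/3.3+290-.35,y/3.3+110-.35)); d=lambda x,y:(D,((x-396)/3.3+270-.35,y/3.3+180-.35))
print("tube stereo",tri(s(240,160),d(507,163)),plane(*s(240,160),.13),plane(*d(507,163),.13),tri((W,(201,57)),s(240,160),d(507,163)))
g=np.array([.542,-.132,.142]); az=np.arctan2(g[1],g[0])
r=frame(az,.785); zt=r.as_matrix()[:,2]
for b in (-.10,.025): print(g+b*zt,delta(g+b*zt,r))
E
```

```text
tube [0.5564 0.1811 0.13  ] collar [ 0.5401 -0.1301  0.093 ] top [ 0.5443 -0.1281  0.166 ]
tube stereo [0.5592 0.1767 0.1285] [0.5609 0.1757 0.13  ] [0.5579 0.1778 0.13  ] [0.5577 0.1791 0.1292]
[ 0.4733 -0.1153  0.2127] (array([-0.2471,  0.7588,  0.5962]), array([-0.0761,  0.1522,  0.0123]))
[ 0.5592 -0.1362  0.1243] (array([-0.2471,  0.7588,  0.5962]), array([-0.0046,  0.2043,  0.1007]))
```

Emit:
jog_arm --plan '[[[-0.031, 0.095, 0.074], [-0.01, 0.019, -0.01], 0.06], [[-0.062, 0.19, 0.149], [-0.019, 0.038, -0.02], 0.06], [[-0.093, 0.284, 0.223], [-0.028, 0.057, -0.025], 0.06], [[-0.124, 0.379, 0.298], [-0.038, 0.076, -0.025], 0.06], [[-0.155, 0.474, 0.372], [-0.047, 0.095, -0.02], 0.06], [[-0.186, 0.569, 0.447], [-0.057, 0.114, -0.01], 0.06], [[-0.216, 0.664, 0.521], [-0.066, 0.133, 0], 0.06], [[-0.247, 0.759, 0.596], [-0.076, 0.152, 0.012], 0.06]]'

```text
clock: 9.77
position: [0.4779, -0.1166, 0.2154]
ee_rot: [0.927, -0.094, 0.361, 0.044]
ft_force: [2.2, -1.7, 2.5]
grip_width: 0.697
grasp_force: 0.0
```

```bash
python3 - <<'E'
from h import *
from workcell import camera
o,p,r=tool();print(o["clock"],p,o["joint_pos"],o["ft_force"]);print(r.as_matrix()[:,2])
W=camera("wrist");np.savez("pics/W5.npz",**W);cv2.imwrite("pics/w5.png",W["img"][:,:,::-1])
h=cv2.cvtColor(W["img"],cv2.COLOR_RGB2HSV)
print("expected collar",proj(W,np.array([.542,-.131,.093])),"top",proj(W,np.array([.542,-.131,.166])),"tcp",proj(W,p))
E
```

```text
9.7667 [ 0.4779 -0.1166  0.2154] [ 0.462  -0.5001 -0.2959  2.4152 -0.1952  0.4669 -1.4877] [ 2.1939 -1.7328  2.5222]
[ 0.6615 -0.1504 -0.7347]
expected collar [317.3681 219.4224] top [318.6116 184.5449] tcp [318.8228 240.8143]
```

View pics/w5.png

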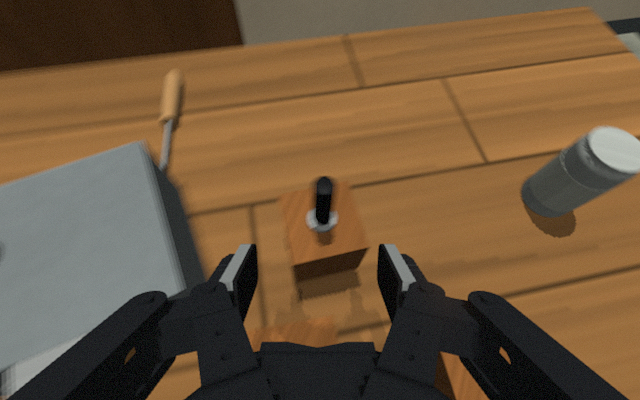

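The gauge collar is at (323,219) and the handle top at (324,183), about 5 px right of prediction. I'll shift the gauge estimate by about 4 mm and approach.

```bash
python3 - <<'E'
from h import *
W=dict(np.load("pics/W5.npz"))
c=plane(W,(323,219),.093);t=plane(W,(324,184),.166);print(c,t)
g=np.array([.542,-.1350,.144]); r=frame(np.arctan2(g[1],g[0]),.785); zt=r.as_matrix()[:,2]
for b in(-.05,.025):print(delta(g+b*zt,r))
E
```

```text
[ 0.5413 -0.1368  0.093 ] [ 0.5416 -0.1355  0.166 ]
(array([-0.013 ,  0.0196,  0.0276]), array([-0.0107, -0.    ,  0.0479]))
(array([-0.013 ,  0.0196,  0.0276]), array([-0.0093,  0.001 ,  0.1229]))
```

Emit:
jog_arm --plan '[[[0, 0.01, 0.01], [-0.005, 0.001, 0.02], 0.06], [[-0.01, 0.02, 0.02], [-0.01, 0.001, 0.045], 0.06], [[-0.013, 0.02, 0.028], [-0.01, 0.002, 0.065], 0.06], [[-0.013, 0.02, 0.028], [-0.01, 0.002, 0.085], 0.06], [[-0.013, 0.02, 0.028], [-0.01, 0.002, 0.105], 0.06], [[-0.013, 0.02, 0.028], [-0.01, 0.002, 0.123], 0.06], [[-0.013, 0.02, 0.028], [-0.01, 0.002, 0.123], 0.06]]'

```text
clock: 10.4
position: [0.5503, -0.1339, 0.114]
ee_rot: [0.923, -0.108, 0.368, 0.044]
ft_force: [-0.5, -0.4, -0.0]
grip_width: 0.703
grasp_force: 0.0
```

Emit:
jog_arm --plan '[[[0, 0, 0], [0, 0, 0], 0.01], [[0, 0, 0], [0, 0, 0], 0.01], [[0, 0, 0], [0, 0, 0], 0.01], [[0, 0, 0], [0, 0, 0], 0.01], [[0, 0, 0], [0, 0, 0], 0.01], [[0, 0, 0], [0, 0, 0], 0.01]]' --force 70

```text
clock: 10.9
position: [0.5501, -0.1353, 0.1167]
ee_rot: [0.922, -0.108, 0.369, 0.047]
ft_force: [-1.5, -0.1, 3.3]
grip_width: 0.176
grasp_force: 68.3
```

```bash
python3 - <<'E'
from h import *
from workcell import camera
o,p,r=tool();print(o["clock"],p,o["joint_pos"],o["ft_force"],o["grip_width"],o["grasp_force"]);print(r.as_matrix())
W=camera("wrist");S=camera("scene");D=camera("side");np.savez("pics/W6.npz",**W);np.savez("pics/S6.npz",**S);np.savez("pics/D6.npz",**D)
# gauge axis relative to tool (upright in the stand now)
g=np.array([.542,-.1355,.09]);print("collar centre in tool",r.inv().apply(g-p),"axis",r.inv().apply([0,0,1]))
E
```

```text
10.9 [ 0.5501 -0.1353  0.1167] [ 1.2351 -0.1403 -1.0616  2.3712 -0.5121  0.0902 -1.1823] [-1.5004 -0.1425  3.2786] 0.17553204531187552 68.31615686416626
[[ 0.7049 -0.2334  0.6698]
 [-0.1646 -0.9724 -0.1656]
 [ 0.69    0.0064 -0.7238]]
collar centre in tool [-0.0241  0.0019  0.0139] axis [ 0.69    0.0064 -0.7238]
```

The grip opening is 15 mm on a 20 mm handle, so the pads only hold its edge: joint 6 hit its limit and the reach fell short. I'll open, reduce the tilt to about 30° and go deeper.

```bash
python3 - <<'E'
from h import *
g=np.array([.542,-.1355,.142]); r=frame(np.arctan2(g[1],g[0]),.52); zt=r.as_matrix()[:,2]
for b in(.01,.032):print(g+b*zt,delta(g+b*zt,r))
E
```

```text
[ 0.5468 -0.1367  0.1333] (array([-0.0007, -0.2416,  0.0109]), array([ 0.0092,  0.0022, -0.0142]))
[ 0.5574 -0.1394  0.1142] (array([-0.0007, -0.2416,  0.0109]), array([0.004 , 0.0022, 0.0072]))
```

Emit:
jog_arm --plan '[[[0, 0, 0], [0, 0, 0], 0.06], [[0, 0, 0], [0, 0, 0], 0.06], [[0, 0, 0], [0, 0, 0], 0.06], [[0, 0, 0], [0, 0, 0], 0.06]]'

```text
clock: 11.38
position: [0.5497, -0.1354, 0.1158]
ee_rot: [0.922, -0.108, 0.368, 0.046]
ft_force: [-0.9, 0.2, 0.1]
grip_width: 0.699
grasp_force: 0.0
```

Emit:
jog_arm --plan '[[[0, -0.06, 0], [0.006, 0.001, -0.01], 0.06], [[0, -0.13, 0], [0.008, 0.002, -0.014], 0.06], [[0, -0.19, 0.005], [0.009, 0.002, -0.014], 0.06], [[0, -0.24, 0.01], [0.009, 0.002, -0.01], 0.06], [[0, -0.24, 0.01], [0.007, 0.002, 0], 0.06], [[0, -0.24, 0.01], [0.004, 0.002, 0.007], 0.06], [[0, -0.24, 0.01], [0.004, 0.002, 0.007], 0.06]]'

```text
clock: 11.97
position: [0.5569, -0.141, 0.1135]
ee_rot: [0.959, -0.119, 0.256, 0.031]
ft_force: [-0.6, -0.3, 0.8]
grip_width: 0.708
grasp_force: 0.0
```

```bash
python3 - <<'E'
from h import *
o,p,r=tool();print(o["clock"],p,o["joint_pos"],o["ft_force"]);print(r.as_matrix()[:,2])
g=np.array([.542,-.1355,.142]); r=frame(np.arctan2(g[1],g[0]),.52); zt=r.as_matrix()[:,2]
for b in(.032,):print(g+b*zt,delta(g+b*zt,r))
E
```

```text
11.9667 [ 0.5569 -0.141   0.1135] [ 1.5441  0.0895 -1.4042  2.151   0.2868  0.4699 -1.8774] [-0.5819 -0.3317  0.7578]
[ 0.4827 -0.1207 -0.8674]
[ 0.5574 -0.1394  0.1142] (array([-0.    , -0.0008, -0.0029]), array([ 0.0004, -0.0017, -0.0006]))
```

Emit:
jog_arm --plan '[[[0, 0, 0], [0, -0.001, 0], 0.01], [[0, 0, 0], [0, -0.001, 0], 0.01], [[0, 0, 0], [0, -0.001, 0], 0.01], [[0, 0, 0], [0, -0.001, 0], 0.01], [[0, 0, 0], [0, -0.001, 0], 0.01], [[0, 0, 0], [0, -0.001, 0], 0.01]]' --force 70

```text
clock: 12.47
position: [0.5573, -0.1383, 0.1141]
ee_rot: [0.959, -0.118, 0.256, 0.032]
ft_force: [-0.7, 1.3, 2.5]
grip_width: 0.214
grasp_force: 68.2
```

```bash
python3 - <<'E'
from h import *
o,p,r=tool();print(o["clock"],p,o["joint_pos"],o["ft_force"],o["torque"],o["grip_width"]*85.4)
E
```

```text
12.4667 [ 0.5573 -0.1383  0.1141] [ 1.5372  0.0823 -1.4011  2.1513  0.277   0.4699 -1.8717] [-0.6614  1.3051  2.491 ] [0.3282 0.4793 0.1509] 18.276321736709686
```

Emit:
jog_arm --plan '[[[0, 0, 0], [0.005, 0, -0.009], 0.01], [[0, 0, 0], [0.013, 0, -0.022], 0.01], [[0, 0, 0], [0.022, 0, -0.038], 0.01], [[0, 0, 0], [0.031, 0, -0.054], 0.01], [[0, 0, 0], [0.04, 0, -0.07], 0.01], [[0, 0, 0], [0.05, 0, -0.087], 0.01], [[0, 0, 0], [0.06, 0, -0.104], 0.01], [[0, 0, 0], [0.07, 0, -0.122], 0.01]]'

```text
clock: 13.13
position: [0.5569, -0.138, 0.2553]
ee_rot: [0.959, -0.117, 0.255, 0.031]
ft_force: [-0.1, 0.2, -1.2]
grip_width: 0.211
grasp_force: 68.5
```

```bash
python3 - <<'E'
from h import *
from workcell import camera
o,p,r=tool();print(o["clock"],p,o["joint_pos"],o["ft_force"],o["grip_width"]*85.4,r.as_matrix()[:,2])
S=camera("scene");D=camera("side");np.savez("pics/S7.npz",**S);np.savez("pics/D7.npz",**D)
out=[]
for C in(S,D):
    c=proj(C,p+np.array([0,0,-.04])).astype(int);print(c);out.append(cv2.resize(C["img"][c[1]-50:c[1]+50,c[0]-50:c[0]+50,::-1],(400,400),interpolation=cv2.INTER_CUBIC))
cv2.imwrite("pics/held.png",np.hstack(out))
E
```

```text
13.1333 [ 0.5569 -0.138   0.2553] [ 1.4135 -0.2943 -1.0702  1.9761 -0.3929  0.8099 -1.3208] [-0.0683  0.1634 -1.1914] 17.991671828046645 [ 0.4823 -0.1202 -0.8677]
[270 188]
[346 153]
```

View pics/held.png

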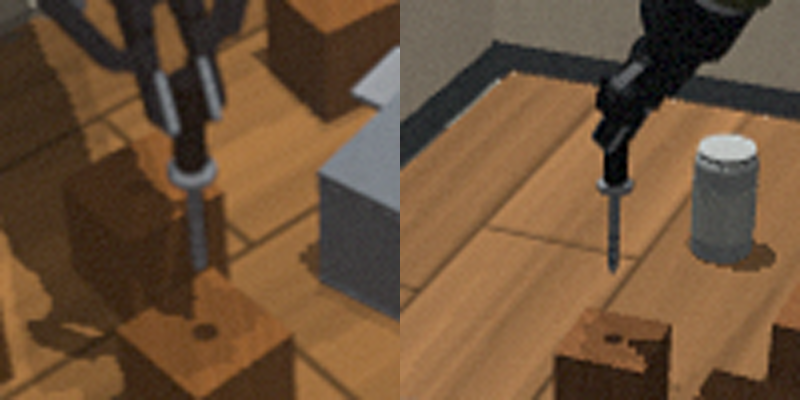

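The gauge is held and hanging nearly upright. In the scene panel the collar is at (192,178) and the tip at (202,268); in the side panel they are at (615,187) and (613,272). My picture views are used up, so from here I work only with numbers.

```bash
python3 - <<'E'
from h import *
S=dict(np.load("pics/S7.npz"));D=dict(np.load("pics/D7.npz"))
s=lambda x,y:(S,(x/4+220-.375,y/4+138-.375)); d=lambda x,y:(D,((x-400)/4+296-.375,y/4+103-.375))
o,p,r=tool()
t=tri(s(202,268),d(613,272));c=tri(s(192,180),d(615,187));print("tip",t,"collar",c,"len",np.linalg.norm(c-t)); a=(c-t)/np.linalg.norm(c-t);print("axis",a)
print("expected collar from lift:",np.array([.542,-.1355,.09+.1412]))
print("tool: tip",r.inv().apply(t-p),"collar",r.inv().apply(c-p))
# dark handle / bright rod line fit in the side+scene views for later
E
```

```text
tip [ 0.5465 -0.1364  0.1511] collar [ 0.5482 -0.1402  0.2299] len 0.07891381666328201
axis [ 0.0211 -0.0481  0.9986]
expected collar from lift: [ 0.542  -0.1355  0.2312]
tool: tip [-0.0641  0.0006  0.0862] collar [-0.0224  0.004   0.0193]
```

```bash
cat >> h.py <<'E'
TIP=None
def goal(tipw,az,tilt=None):
    """TCP pose putting the held gauge upright with its tip at tipw, tool azimuth az"""
    import json; d=json.load(open("tip.json")); r0=R.from_quat(d["r"]); dz=R.from_rotvec([0,0,az-d["az"]]); r=dz*r0
    return np.asarray(tipw)-r.apply(d["tip"]), r
E
python3 - <<'E'
from h import *
import json
o,p,r=tool(); t=np.array([.547,-.138,.1512]); z=r.as_matrix()[:,2]
json.dump(dict(r=r.as_quat().tolist(),tip=r.inv().apply(t-p).tolist(),az=float(np.arctan2(z[1],z[0]))),open("tip.json","w"))
for f in(.5,1):
    a=np.array([.547,-.138]);b=np.array([.5585,.1785]); xy=a+f*(b-a)
    P,Q=goal([xy[0]+.0,xy[1],.165],-.245+f*.545); print(P,delta(P,Q))
E
```

```text
[0.5641 0.0228 0.2716] (array([ 0.1374,  0.0005, -0.2373]), array([-0.0221, -0.1579, -0.029 ]))
[0.5687 0.184  0.2716] (array([ 0.274 ,  0.0009, -0.4731]), array([-0.0517, -0.3155, -0.0465]))
```

Emit:
jog_arm --plan '[[[0.02, 0, -0.03], [0.005, -0.01, -0.012], 0.01], [[0.05, 0, -0.08], [0.003, -0.04, -0.02], 0.01], [[0.08, 0, -0.13], [-0.005, -0.08, -0.025], 0.01], [[0.11, 0, -0.18], [-0.014, -0.12, -0.027], 0.01], [[0.137, 0, -0.237], [-0.022, -0.158, -0.029], 0.01], [[0.17, 0, -0.29], [-0.029, -0.197, -0.034], 0.01], [[0.2, 0, -0.345], [-0.036, -0.23, -0.038], 0.01], [[0.225, 0, -0.39], [-0.042, -0.26, -0.041], 0.01]]'

```text
clock: 13.9
position: [0.5641, 0.1301, 0.2682]
ee_rot: [0.961, 0.101, 0.256, -0.027]
ft_force: [-0.1, 0.3, -0.6]
grip_width: 0.215
grasp_force: 68.5
```

```bash
python3 - <<'E'
from h import *
o,p,r=tool();print(o["clock"],p,o["joint_pos"],o["ft_force"],o["grip_width"]*85.4)
P,Q=goal([.5585,.1785,.15],.3); print(P,delta(P,Q))
E
```

```text
13.9 [0.5641 0.1301 0.2682] [ 1.1293 -0.3881 -1.1711  1.9421 -0.5397  0.8749 -1.2196] [-0.0549  0.3287 -0.5802] 18.371231419606953
[0.5687 0.184  0.2566] (array([ 0.0439,  0.0051, -0.0814]), array([ 0.0079, -0.0518,  0.0179]))
```

Emit:
jog_arm --plan '[[[0.015, 0.002, -0.03], [0.001, -0.02, 0.002], 0.01], [[0.03, 0.003, -0.06], [0.003, -0.04, 0.006], 0.01], [[0.044, 0.005, -0.081], [0.006, -0.05, 0.012], 0.01], [[0.044, 0.005, -0.081], [0.008, -0.052, 0.018], 0.01], [[0.044, 0.005, -0.081], [0.008, -0.052, 0.018], 0.01], [[0.044, 0.005, -0.081], [0.008, -0.052, 0.018], 0.01]]'

```text
clock: 14.4
position: [0.5695, 0.181, 0.257]
ee_rot: [0.955, 0.143, 0.257, -0.038]
ft_force: [-0.8, 0.4, -0.8]
grip_width: 0.21
grasp_force: 68.4
```

```bash
python3 - <<'E'
from h import *
from workcell import camera
o,p,r=tool();print(o["clock"],p,o["joint_pos"],o["ft_force"])
P,Q=goal([.5585,.1785,.15],.3); print("err",delta(P,Q))
S=camera("scene");D=camera("side");W=camera("wrist")
for n,C in(("S8",S),("D8",D),("W8",W)):np.savez(f"pics/{n}.npz",**C)
S4=dict(np.load("pics/S4.npz"));D4=dict(np.load("pics/D4.npz"))
for C,B,m in((S,S4,(362,158)),(D,D4,(303,229))):
    print("tube shift",tm(B,C,m,5),"pred tip",proj(C,np.array([.5585,.1785,.15])),"mouth",proj(C,np.array([.5585,.1785,.13])))
    x,y=m; g=cv2.cvtColor(C["img"],cv2.COLOR_RGB2GRAY); print(g[y-24:y+8,x-12:x+13])
E
```

```text
14.4 [0.5695 0.181  0.257 ] [ 1.1494 -0.3557 -1.2869  1.9249 -0.5274  0.8329 -1.2226] [-0.8017  0.4227 -0.8469]
err (array([ 0.0017, -0.    , -0.0057]), array([-0.0001, -0.0031,  0.0004]))
tube shift (0.0, 0.0, 0.796) pred tip [363.026  151.7223] mouth [362.4643 157.2631]
[[113 112 114 117 119 122 122 124 121 126 127 121  91  61  56  82 109 119
  118 118 115 115 113 113 115]
 [114 116 122 123 124 119 127 126 124 126 121 113  88  62  58  91 119 120
  116 114 112 111 111 112 113]
 [121 119 122 126 123 126 128 126 124 118 118 113  84  56  63  91 119 114
  113 112 111 109 110 115 115]
 [121 121 125 123 126 123 121 118 115 117 118 106  77  59  65  93 115 114
  113 110 115 111 112 113 112]
 [126 127 124 125 126 117 120 120 118 121 118 108  79  59  63  93 115 115
  114 114 114 115 113 113 112]
 [125 126 126 120 120 118 118 118 121 118 120 104  67  56  66  93 112 115
  112 115 113 112 114 112 117]
 [126 123 119 120 120 117 118 120 119 119 118 104  65  61  75 104 115 111
  112 115 114 115 114 118 119]
 [115 124 120 114 120 118 119 117 117 115 116  98  70  65  81 101 117 117
  114 114 117 120 
[... 5278 characters left out ...]
40 154  50  56  53  60  58  69  69  94
  142 116 118 116 122 115 120]
 [139 143 141 138 143 141 142 140 128 176 105  79  71  70  90  80  66  85
  143 120 117 117 118 115 117]
 [144 140 142 142 142 140 139 143  91 132 170 144 118 109 156 102  53  90
  143 118 121 118 122 115 119]
 [140 141 140 137 139 138 142 135  91  54  61 105  85  90  54  54  55  88
  125 121 123 120 122 119 117]
 [141 142 141 141 141 140 142 122  94  64  62  59  55  58  61  58  57  56
  114 125 123 119 118 119 123]
 [138 141 142 138 139 138 144 141  95  56  64  62  64  66  61  58  56  57
   55 116 123 121 114 117 115]
 [145 141 137 139 138 140 138 139 113  63  61  62  60  61  56  57  65  56
   56  61 115 116  51  54  54]]
```

Pixel values give the scene rod tip at about (362.0,152.3) against the tube mouth at (362.1,158). In the side view they are about (303.9,223.8) and (303.2,229.7). The rod is upright and needs about +2.5 mm in x and +1 mm in y. I'll compute that correction and a slow descent.

```bash
python3 - <<'E'
from h import *
o,p,r=tool()
print("shift",r.inv().apply([.0025,.0012,0]),"10mm down",r.inv().apply([0,0,-.01]))
E
```

```text
shift [ 0.0024 -0.0004  0.0014] 10mm down [-0.005  -0.      0.0086]
```

Emit:
jog_arm --plan '[[[0, 0, 0], [0.0024, -0.0004, 0.0014], 0.01], [[0, 0, 0], [-0.001, -0.0004, 0.0073], 0.01], [[0, 0, 0], [-0.0036, -0.0004, 0.0117], 0.01], [[0, 0, 0], [-0.0061, -0.0004, 0.016], 0.01], [[0, 0, 0], [-0.0086, -0.0004, 0.0203], 0.01], [[0, 0, 0], [-0.0106, -0.0004, 0.0238], 0.01], [[0, 0, 0], [-0.0106, -0.0004, 0.0238], 0.01]]' --force 90

```text
clock: 15.13
position: [0.5719, 0.1828, 0.2306]
ee_rot: [0.955, 0.143, 0.256, -0.038]
ft_force: [0.3, -0.4, 0.0]
grip_width: 0.206
grasp_force: 87.8
```

```bash
python3 - <<'E'
from h import *
o,p,r=tool();print(o["clock"],p,o["joint_pos"],o["ft_force"],o["torque"]); import json; print("tip est",p+r.apply(json.load(open("tip.json"))["tip"]))
E
```

```text
15.1333 [0.5719 0.1828 0.2306] [ 1.1973 -0.3325 -1.3625  1.9572 -0.5183  0.7693 -1.2265] [ 0.3381 -0.3857  0.0282] [-0.1761  0.6155  0.0136]
tip est [0.5616 0.1775 0.124 ]
```

There is no contact force and the tip is below the mouth, so it is entering. I'll continue down in steps.

Emit:
jog_arm --plan '[[[0, 0, 0], [-0.002, 0, 0.0034], 0.01], [[0, 0, 0], [-0.004, 0, 0.0069], 0.01], [[0, 0, 0], [-0.006, 0, 0.0103], 0.01], [[0, 0, 0], [-0.008, 0, 0.0138], 0.01], [[0, 0, 0], [-0.01, 0, 0.0172], 0.01], [[0, 0, 0], [-0.01, 0, 0.0172], 0.01]]'

```text
clock: 15.63
position: [0.572, 0.1829, 0.2109]
ee_rot: [0.955, 0.143, 0.257, -0.038]
ft_force: [0.1, 0.0, -1.2]
grip_width: 0.208
grasp_force: 87.8
```

```bash
python3 - <<'E'
from h import *
o,p,r=tool();print(o["clock"],p,o["joint_pos"],o["ft_force"],o["torque"],r.as_matrix()[:,2]); import json; print("tip est",p+r.apply(json.load(open("tip.json"))["tip"]))
E
```

```text
15.6333 [0.572  0.1829 0.2109] [ 1.2327 -0.3152 -1.4169  1.9842 -0.5111  0.7209 -1.2284] [ 0.1177  0.0405 -1.1986] [-0.2135  0.6535 -0.035 ] [ 0.4791  0.147  -0.8653]
tip est [0.5617 0.1776 0.1043]
```

Emit:
jog_arm --plan '[[[0, 0, 0], [-0.002, 0, 0.0034], 0.01], [[0, 0, 0], [-0.004, 0, 0.0069], 0.01], [[0, 0, 0], [-0.006, 0, 0.0103], 0.01], [[0, 0, 0], [-0.008, 0, 0.0138], 0.01], [[0, 0, 0], [-0.01, 0, 0.0172], 0.01], [[0, 0, 0], [-0.01, 0, 0.0172], 0.01]]'

```text
clock: 16.13
position: [0.5721, 0.1844, 0.1913]
ee_rot: [0.955, 0.144, 0.257, -0.039]
ft_force: [0.5, 0.3, -2.1]
grip_width: 0.208
grasp_force: 88.6
```

```bash
python3 - <<'E'
from h import *
o,p,r=tool();print(o["clock"],p,o["joint_pos"],o["ft_force"],o["torque"],r.as_matrix()[:,2]); import json; print("tip est",p+r.apply(json.load(open("tip.json"))["tip"]))
E
```

```text
16.1333 [0.5721 0.1844 0.1913] [ 1.3441 -0.4409 -1.4625  2.0091 -0.7357  0.7425 -1.0533] [ 0.5012  0.2681 -2.0672] [-0.18    0.6127 -0.0159] [ 0.4798  0.1481 -0.8648]
tip est [0.562  0.1791 0.0846]
```

Emit:
jog_arm --plan '[[[0, 0, 0], [-0.002, 0, 0.0034], 0.01], [[0, 0, 0], [-0.004, 0, 0.0069], 0.01], [[0, 0, 0], [-0.006, 0, 0.0103], 0.01], [[0, 0, 0], [-0.008, 0, 0.0138], 0.01], [[0, 0, 0], [-0.01, 0, 0.0172], 0.01], [[0, 0, 0], [-0.01, 0, 0.0172], 0.01]]'

```text
clock: 16.63
position: [0.5678, 0.1814, 0.1744]
ee_rot: [0.955, 0.144, 0.258, -0.038]
ft_force: [0.7, -0.3, -0.4]
grip_width: 0.206
grasp_force: 88.6
```

```bash
python3 - <<'E'
from h import *
o,p,r=tool();print(o["clock"],p,o["joint_pos"],o["ft_force"],o["torque"],r.as_matrix()[:,2]); import json; print("tip est",p+r.apply(json.load(open("tip.json"))["tip"]))
P,Q=goal([.5619,.1780,.05],.3);print(delta(P,Q))
E
```

```text
16.6333 [0.5678 0.1814 0.1744] [ 1.3723 -0.4986 -1.4683  2.0428 -0.8442  0.7422 -0.9671] [ 0.7478 -0.2963 -0.3877] [-0.2102  0.2815  0.0253] [ 0.482   0.1472 -0.8637]
tip est [0.5579 0.1761 0.0678]
(array([ 0.0018, -0.0033, -0.0045]), array([-0.0049, -0.0008,  0.0178]))
```

Joints 2 and 3 are at their limits and the tool drifted 4 mm. Turning about the gauge's own axis is free, so I'll swing the tool azimuth to relieve them.

```bash
python3 - <<'E'
from h import *
for a in(.15,0.,-.15):
    P,Q=goal([.5612,.1780,.0685],a);print(a,delta(P,Q))
E
```

```text
0.15 (array([-0.0735, -0.0035,  0.1252]), array([0.004 , 0.0008, 0.0016]))
0.0 (array([-0.1489, -0.0037,  0.2549]), array([0.004 , 0.0025, 0.0016]))
-0.15 (array([-0.2243, -0.0039,  0.3845]), array([0.0037, 0.0042, 0.0014]))
```

Emit:
jog_arm --plan '[[[-0.037, -0.002, 0.063], [0.002, 0.0004, 0.001], 0.01], [[-0.0735, -0.003, 0.125], [0.004, 0.0008, 0.0016], 0.01], [[-0.11, -0.003, 0.19], [0.004, 0.0016, 0.0016], 0.01], [[-0.149, -0.0037, 0.255], [0.004, 0.0025, 0.0016], 0.01], [[-0.149, -0.0037, 0.255], [0.004, 0.0025, 0.0016], 0.01]]'

```text
clock: 17.05
position: [0.5635, 0.1776, 0.1834]
ee_rot: [0.965, 0.001, 0.263, -0.002]
ft_force: [3.7, 0.5, 0.7]
grip_width: 0.211
grasp_force: 88.9
```

```bash
python3 - <<'E'
from h import *
o,p,r=tool();print(o["clock"],p,o["joint_pos"],o["ft_force"],o["torque"],r.as_matrix()[:,2]); import json; print("tip est",p+r.apply(json.load(open("tip.json"))["tip"]))
for a in(-.15,-.3):
    P,Q=goal([.5612,.1780,.0685],a);print(a,delta(P,Q))
E
```

```text
17.05 [0.5635 0.1776 0.1834] [ 1.2605 -0.4989 -1.4686  2.0221 -0.5389  0.6925 -1.5612] [3.681  0.4865 0.6685] [ 0.1449 -0.3373  0.0508] [ 0.5076  0.0043 -0.8616]
tip est [0.5529 0.1759 0.0767]
-0.15 (array([-0.0799, -0.0074,  0.1273]), array([ 0.0038, -0.0009,  0.0119]))
-0.3 (array([-0.1555, -0.0073,  0.2568]), array([0.0038, 0.0009, 0.0119]))
```

```bash
cat >> h.py <<'E'
def goal2(C,az,lean,depth=.08):
    """gauge point `depth` above the tip at C, gauge leaned by `lean` (tool tilt less by it)"""
    import json; d=json.load(open("tip.json")); r0=R.from_quat(d["r"]); ax=r0.inv().apply([0,0,1])
    r=R.from_rotvec([0,0,az-d["az"]])*r0*R.from_rotvec([0,-lean,0]); return np.asarray(C)-r.apply(np.array(d["tip"])+depth*ax), r
def rep():
    import json; o,p,r=tool(); d=json.load(open("tip.json")); ax=R.from_quat(d["r"]).inv().apply([0,0,1])
    print(o["clock"],"q",o["joint_pos"],"F",o["ft_force"],"T",o["torque"]); print("tip",p+r.apply(d["tip"]),"collar",p+r.apply(d["tip"]+.08*ax),"axis",r.apply(ax))
E
python3 - <<'E'
from h import *
rep()
# first step: same depth, mid-tube point on the axis, az back to .3, lean .12
for a,l in((.15,.06),(.3,.12)):
    P,Q=goal2([.560,.177,.115],a,l,depth=.043);print(delta(P,Q))
E
```

```text
17.05 q [ 1.2605 -0.4989 -1.4686  2.0221 -0.5389  0.6925 -1.5612] F [3.681  0.4865 0.6685] T [ 0.1449 -0.3373  0.0508]
tip [0.5529 0.1759 0.0767] collar [0.5523 0.1755 0.1567] axis [-0.0075 -0.0048  1.    ]
(array([ 0.0674, -0.0675, -0.1339]), array([ 0.0068, -0.0038,  0.0105]))
(array([ 0.1312, -0.1268, -0.2698]), array([ 0.0086, -0.0071,  0.0128]))
```

Emit:
jog_arm --plan '[[[0.034, -0.034, -0.067], [0.0035, -0.002, 0.005], 0.01], [[0.067, -0.0675, -0.134], [0.0068, -0.0038, 0.0105], 0.01], [[0.1, -0.1, -0.2], [0.0077, -0.0055, 0.0116], 0.01], [[0.131, -0.127, -0.27], [0.0086, -0.0071, 0.0128], 0.01], [[0.131, -0.127, -0.27], [0.0086, -0.0071, 0.0128], 0.01]]'

```text
clock: 17.47
position: [0.5531, 0.1749, 0.1908]
ee_rot: [0.966, 0.151, 0.206, -0.032]
ft_force: [1.5, 2.7, 0.1]
grip_width: 0.213
grasp_force: 92.1
```

```bash
python3 - <<'E'
from h import *
rep()
for k in(.115,.1,.09):
    P,Q=goal2([.560,.177,k],.3,.12,depth=.043);print(delta(P,Q))
E
```

```text
17.4667 q [ 1.4134 -0.4983 -1.467   1.9581 -0.7369  0.907  -1.0354] F [1.48   2.7466 0.0749] T [0.5648 0.139  0.1888]
tip [0.5323 0.166  0.0859] collar [0.5403 0.1685 0.1655] axis [0.0999 0.0314 0.9945]
(array([-0.0036, -0.0151,  0.0066]), array([ 0.0182, -0.002 ,  0.0234]))
(array([-0.0036, -0.0151,  0.0066]), array([ 0.0121, -0.002 ,  0.0371]))
(array([-0.0036, -0.0151,  0.0066]), array([ 0.008 , -0.002 ,  0.0462]))
```

The arm is stuck against its limits here and is only dragging the rod. I'll go back up to the last free pose.

```bash
python3 - <<'E'
from h import *
for z in(.09,.105,.16):
    P,Q=goal([.5610,.1776,z],.3);print(P,delta(P,Q))
E
```

```text
[0.5712 0.1831 0.1966] (array([-0.004 ,  0.1049,  0.0064]), array([ 0.0204, -0.0023,  0.0027]))
[0.5712 0.1831 0.2116] (array([-0.004 ,  0.1049,  0.0064]), array([ 0.0265, -0.0023, -0.011 ]))
[0.5712 0.1831 0.2666] (array([-0.004 ,  0.1049,  0.0064]), array([ 0.049 , -0.0022, -0.0612]))
```

Emit:
jog_arm --plan '[[[0, 0.03, 0], [0.008, -0.001, -0.002], 0.01], [[0, 0.06, 0], [0.016, -0.002, -0.005], 0.01], [[0, 0.09, 0.005], [0.023, -0.002, -0.008], 0.01], [[-0.004, 0.105, 0.006], [0.0265, -0.0023, -0.011], 0.01], [[-0.004, 0.105, 0.006], [0.0265, -0.0023, -0.011], 0.01], [[-0.004, 0.105, 0.006], [0.0265, -0.0023, -0.011], 0.01]]'

```text
clock: 17.97
position: [0.5698, 0.1835, 0.2098]
ee_rot: [0.955, 0.144, 0.255, -0.037]
ft_force: [-1.9, -0.8, -1.6]
grip_width: 0.208
grasp_force: 88.4
```

```bash
python3 - <<'E'
from h import *
rep()
for z in(.105,.165):
    P,Q=goal([.5610,.1776,z],.3);print(P,delta(P,Q))
E
```

```text
17.9667 q [ 1.325  -0.4899 -1.4021  1.9871 -0.7724  0.8121 -1.0327] F [-1.8787 -0.838  -1.5909] T [-0.6411  1.5618 -0.0786]
tip [0.5593 0.1778 0.1032] collar [0.5595 0.178  0.1832] axis [0.0023 0.0018 1.    ]
[0.5712 0.1831 0.2116] (array([ 0.0032,  0.0028, -0.0034]), array([ 0.002 ,  0.0008, -0.0009]))
[0.5712 0.1831 0.2716] (array([ 0.0032,  0.0028, -0.0034]), array([ 0.0319,  0.0009, -0.0529]))
```

Emit:
jog_arm --plan '[[[0, 0, 0], [0.005, 0, -0.0085], 0.01], [[0, 0, 0], [0.012, 0, -0.02], 0.01], [[0, 0, 0], [0.02, 0.001, -0.033], 0.01], [[0, 0, 0], [0.028, 0.001, -0.046], 0.01], [[0, 0, 0], [0.037, 0.001, -0.061], 0.01], [[0, 0, 0], [0.042, 0.001, -0.07], 0.01], [[0, 0, 0], [0.042, 0.001, -0.07], 0.01]]'

```text
clock: 18.55
position: [0.5734, 0.1833, 0.2952]
ee_rot: [0.955, 0.144, 0.258, -0.037]
ft_force: [0.3, -0.2, -1.0]
grip_width: 0.208
grasp_force: 89.3
```

```bash
python3 - <<'E'
from h import *
from workcell import camera
rep()
S=camera("scene");D=camera("side")
for C in(S,D):
    g=cv2.cvtColor(C["img"],cv2.COLOR_RGB2GRAY); m=proj(C,np.array([.5595,.178,.13])).round().astype(int); print("mouth at",m); print(g[m[1]-32:m[1]+4:2,m[0]-16:m[0]+16])
P,Q=goal([.30,.50,.185],.3+.73);print(P,delta(P,Q))
E
```

```text
18.55 q [ 1.2516 -0.4879 -1.2618  1.8567 -0.6915  0.9737 -1.1071] F [ 0.3239 -0.161  -0.9855] T [-0.1638  0.599  -0.0427]
tip [0.5635 0.1777 0.1886] collar [0.5632 0.1778 0.2686] axis [-0.003   0.0009  1.    ]
mouth at [363 158]
[[114 115 114 119 122 117 119 118 116 119 121 119 117 119 117 118 118 113
  115  97  60  61  77 107 124 122 124 122 121 117 115 114]
 [124 124 118 121 121 119 119 118 118 120 118 116 116 115 114 116 116 117
  121 101  58  59  87 116 123 119 112 116 114 113 117 114]
 [117 119 117 120 118 121 116 117 115 121 116 114 112 116 119 123 125 125
  117  92  62  69  93 113 115 115 115 115 116 112 114 114]
 [117 121 117 120 118 118 115 116 111 117 117 124 123 125 120 123 126 123
  110  79  58  63  81 107 119 116 113 115 113 113 110 114]
 [119 119 115 116 113 115 117 119 121 122 123 125 123 126 120 121 115 122
  113  84  66  73  97 115 117 112 112 112 114 112 114 111]
 [112 114 114 120 121 120 124 121 126 125 127 119 120 118 117 116 116 120
  109  74  63  62  84 114 117 110 114 112 113 113 113 113]
 [121 123 123 125 124 125 123 122 119 118 117 118 116 117 118 118 117 117
[... 3333 characters left out ...]
 140 137 140
  139 119 116 118 121 120 118 120 119 120 115 116 116 119]
 [138 140 136 139 140 138 140 138 136 142 144 143 137 140 138 137 138 137
  120 116 116 122 116 117 119 118 119 119 117 116 118 119]
 [140 143 140 144 140 142 140 140 138 142 140 118 136 121 121 126 126 132
  127 123 120 119 120 116 120 118 116 121 119 118 116 119]
 [144 142 141 142 136 139 141 142 141 139 139 131 129 149  87  51  51  53
   55 124 148 122 101 116 117 118 120 118 118 119 116 118]
 [139 139 142 141 141 139 148 141 146 117 120 119 133 174  99  69  67  70
   67  68  65  82 121 120 117 118 117 118 118 117 118 119]]
[0.3039 0.5109 0.2916] (array([ 0.3688,  0.0025, -0.6359]), array([-0.1385, -0.392 , -0.0806]))
```

Emit:
jog_arm --plan '[[[0.05, 0, -0.085], [0.003, -0.038, -0.005], 0.01], [[0.1, 0, -0.17], [0, -0.078, -0.012], 0.01], [[0.15, 0, -0.255], [-0.006, -0.118, -0.018], 0.01], [[0.2, 0, -0.34], [-0.014, -0.157, -0.025], 0.01], [[0.25, 0, -0.425], [-0.025, -0.196, -0.032], 0.01], [[0.29, 0, -0.5], [-0.04, -0.234, -0.042], 0.01], [[0.33, 0, -0.57], [-0.057, -0.27, -0.05], 0.01], [[0.369, 0.002, -0.636], [-0.075, -0.305, -0.057], 0.01]]'

```text
clock: 19.32
position: [0.3914, 0.4486, 0.3024]
ee_rot: [0.839, 0.479, 0.225, -0.128]
ft_force: [0.8, 0.6, -0.5]
grip_width: 0.207
grasp_force: 88.8
```

```bash
python3 - <<'E'
from h import *
rep(); o,p,r=tool();print(p)
for z in(.57,.62):
    P,Q=goal([z*np.cos(1.4),z*np.sin(1.4),.19],.3+1.1);print(P,delta(P,Q))
E
```

```text
19.3167 q [ 0.7511 -0.4514 -1.244   1.8459 -0.7735  1.0499 -0.8325] F [ 0.8242  0.6402 -0.5484] T [-0.5145  0.2964 -0.0187]
tip [0.3873 0.4376 0.1958] collar [0.3874 0.4376 0.2758] axis [0.0014 0.0006 1.    ]
[0.3914 0.4486 0.3024]
[0.0966 0.5733 0.2966] (array([ 0.1823,  0.0016, -0.3171]), array([-0.0396, -0.3172, -0.0165]))
[0.1051 0.6226 0.2966] (array([ 0.1823,  0.0016, -0.3171]), array([ 0.0009, -0.335 ,  0.0068]))
```

```bash
python3 - <<'E'
from h import *
for f in(.5,1.):
    a=.846+f*(.306-.846); P,Q=goal([.587*np.cos(a),.587*np.sin(a),.185],1.03+f*(.3-1.03));print(P,delta(P,Q))
E
```

```text
[0.4999 0.3285 0.2916] (array([-0.1856,  0.0007,  0.3191]), array([-0.0472,  0.1545, -0.0147]))
[0.5699 0.1824 0.2916] (array([-0.3683,  0.0002,  0.6351]), array([-0.1253,  0.2892, -0.0597]))
```

Emit:
jog_arm --plan '[[[-0.045, 0, 0.08], [-0.006, 0.038, -0.001], 0.01], [[-0.09, 0, 0.16], [-0.017, 0.077, -0.003], 0.01], [[-0.14, 0, 0.24], [-0.031, 0.116, -0.008], 0.01], [[-0.186, 0, 0.319], [-0.047, 0.1545, -0.015], 0.01], [[-0.23, 0, 0.4], [-0.064, 0.19, -0.025], 0.01], [[-0.28, 0, 0.48], [-0.084, 0.226, -0.036], 0.01], [[-0.325, 0, 0.56], [-0.105, 0.26, -0.048], 0.01], [[-0.368, 0, 0.635], [-0.125, 0.289, -0.06], 0.01]]'

```text
clock: 19.98
position: [0.5708, 0.1781, 0.2916]
ee_rot: [0.955, 0.142, 0.256, -0.037]
ft_force: [0.7, 0.4, -0.5]
grip_width: 0.206
grasp_force: 88.9
```

```bash
python3 - <<'E'
from h import *
rep(); o,p,r=tool();print(p)
P,Q=goal([.5595,.1775,.165],.3);print(P,delta(P,Q))
E
```

```text
19.9833 q [ 1.213  -0.4491 -1.2499  1.8678 -0.64    0.9507 -1.1399] F [ 0.7154  0.3555 -0.4779] T [-0.1689  0.5525 -0.0323]
tip [0.5605 0.1727 0.185 ] collar [0.5605 0.1727 0.265 ] axis [ 0.001  -0.0002  1.    ]
[0.5708 0.1781 0.2916]
[0.5697 0.183  0.2716] (array([ 0.0041,  0.0009, -0.008 ]), array([-0.0097, -0.005 ,  0.0175]))
```

I'll fit a kinematic model to the logged samples, so that I can choose a tool azimuth and lean where the seated pose is reachable.

```bash
cat > kin.py <<'E'
from h import *
from scipy.optimize import least_squares
D=[([1.15842,.33287,-.06473,1.46098,.02163,1.34988,-.08852],[.23733,-.57774,.2095],[.98107,.19367,-.00018,-.0007]),
([.5883,-.0107,-.6805,1.7067,-.0063,1.4427,-1.2725],[.4703,.0049,.2805],[.981,.194,0,0]),
([.4313,.1356,-.8008,1.7604,.102,1.2875,-1.5756],[.4893,.1128,.1995],[.981,.193,0,0]),
([.5902,.1493,-.6775,1.6365,.0967,1.3879,-1.2815],[.5254,-.0318,.247],[.981,.193,.001,.001]),
([.5417,.077,-.7595,1.7509,.0567,1.334,-1.4175],[.488,.0478,.2257],[.982,.19,.001,.001]),
([.462,-.5001,-.2959,2.4152,-.1952,.4669,-1.4877],[.4779,-.1166,.2154],[.927,-.094,.361,.044]),
([1.2351,-.1403,-1.0616,2.3712,-.5121,.0902,-1.1823],[.5501,-.1353,.1167],[.922,-.108,.369,.047]),
([1.5441,.0895,-1.4042,2.151,.2868,.4699,-1.8774],[.5569,-.141,.1135],[.959,-.119,.256,.031]),
([1.4135,-.2943,-1.0702,1.9761,-.3929,.8099,-1.3208],[.5569,-.138,.2553],[.959,-.117,.255,.031]),
([1.1293,-.3881,-1.1711,1.9421,-.5397,.8749,-1.2196],[.5641,.1301,.2682],[.961,.101,.256,-.027]),
([1.2327,-.3152,-1.4169,1.9842,-.5111,.7209,-1.2284],[.572,.1829,.2109],[.955,.143,.257,-.038]),
([1.2605,-.4989,-1.4686,2.0221,-.5389,.6925,-1.5612],[.5635,.1776,.1834],[.965,.001,.263,-.002]),
([1.4134,-.4983,-1.467,1.9581,-.7369,.907,-1.0354],[.5531,.1749,.1908],[.966,.151,.206,-.032]),
([.7511,-.4514,-1.244,1.8459,-.7735,1.0499,-.8325],[.3914,.4486,.3024],[.839,.479,.225,-.128])]
Q=np.array([d[0] for d in D]);P=np.array([d[1] for d in D]);RR=R.from_quat(np.array([d[2] for d in D]))
LO=np.array([-2.6,-.5,-1.47,.16,-1.27,.06,-2.6]);HI=np.array([2.6,2.12,1.34,2.42,4.41,2.06,2.6])
def fk(q,v,S):
    # v: base az, d1,d3,ae,d5,a6,d7, q7 offset ; S: signs
    q=np.asarray(q)*S; az,d1,d3,ae,d5,a6,d7,o7,ao=v
    r=R.from_euler("z",az+q[0]); p=np.array([0,0,d1]); r=r*R.from_euler("y",q[1])*R.from_euler("z",q[2])
    p=p+r.apply([ae,0,d3]); r=r*R.from_euler("y",q[3]); p=p+r.apply([ao,0,d5]); r=r*R.from_euler("z",q[4])*R.from_euler("y",q[5])
    p=p+r.apply([a6,0,d7]); return p,r*R.from_euler("z",q[6]+o7)
def res(v,S):
    e=[]
    for q,p,r in zip(Q,P,RR):
        a,b=fk(q,v,S); e+=list((a-p)*10)+list((b.inv()*r).as_rotvec())
    return np.array(e)
E
python3 - <<'E'
from kin import *
import itertools,json
best=[]
for s in itertools.product((1,-1),repeat=4):
    S=np.array([s[0],1,s[1],1,s[2],1,s[3]])
    for az0 in(0,1.57,3.14,-1.57):
      for o in(0,1.57,3.14,-1.57):
        f=least_squares(res,[az0,.34,.4,0,.4,0,.25,o,0],args=(S,),max_nfev=25); best.append((f.cost,S.tolist(),f.x.tolist()))
best.sort(key=lambda b:b[0])
for b in best[:3]:print(b[0],b[1],np.round(b[2],4))
json.dump(best[0],open("kin.json","w"))
E
```

```text
0.11432215049624533 [-1, 1, -1, 1, -1, 1, -1] [-0.0642  0.1976  0.4421 -0.0182  0.4686 -0.02    0.3353  1.5131 -0.036 ]
0.11432215049624572 [-1, 1, -1, 1, -1, 1, -1] [-0.0642  0.1976  0.4421 -0.0182  0.4686 -0.02    0.3353  1.5131 -0.036 ]
0.11432215049624654 [-1, 1, -1, 1, -1, 1, -1] [-0.0642  0.1976  0.4421 -0.0182  0.4686 -0.02    0.3353  1.5131 -0.036 ]
```

```bash
cat >> kin.py <<'E'
S0=np.array([-1,1,-1,1,-1,1,-1.]); AX="zyzyzyz"
def fk2(q,v):
    # v: 7 joint offsets, then 8 link translations (xyz)
    q=np.asarray(q)*S0+v[:7]; T=v[7:].reshape(8,3); r=R.identity(); p=T[0].copy()
    for i in range(7):
        r=r*R.from_euler(AX[i],q[i]); p=p+r.apply(T[i+1])
    return p,r
def v0():
    T=np.zeros((8,3));T[0,2]=.2;T[3]=[-.018,0,.44];T[5]=[0,0,.469];T[4]=[-.036,0,0];T[7]=[0,0,.335];T[6]=[-.02,0,0]
    return np.r_[-.064,0,0,0,0,0,1.513,T.ravel()]
def res2(v,reg=.003):
    e=[]
    for q,p,r in zip(Q,P,RR):
        a,b=fk2(q,v); e+=list((a-p)*10)+list((b.inv()*r).as_rotvec())
    return np.r_[e,reg*10*(v-v0())[7:],reg*10*(v-v0())[:6]]
E
python3 - <<'E'
from kin import *
f=least_squares(res2,v0()); n=len(Q)*6; e=f.fun[:n].reshape(-1,6); print("pos err mm",(e[:,:3]*100).round(1).tolist());print("rot",np.abs(e[:,3:]).max(1).round(3)); print(f.x[:7].round(3));print(f.x[7:].reshape(8,3).round(3)); np.save("kin.npy",f.x)
E
```

```text
pos err mm [[-0.0, -0.0, -0.0], [0.0, 0.0, -0.0], [-0.0, -0.0, 0.0], [-0.0, -0.0, 0.0], [0.0, -0.0, 0.0], [-0.0, -0.0, -0.0], [0.0, -0.0, -0.0], [0.0, 0.0, -0.0], [-0.0, 0.0, -0.0], [0.1, -0.1, 0.0], [-0.1, 0.0, 0.0], [-0.0, -0.0, 0.0], [0.0, 0.0, -0.0], [-0.0, 0.0, 0.0]]
rot [0.    0.001 0.001 0.001 0.001 0.001 0.001 0.001 0.001 0.001 0.001 0.
 0.001 0.   ]
[-0.     0.     0.     0.001  0.    -0.001  1.571]
[[ 0.     0.     0.229]
 [ 0.    -0.011  0.029]
 [-0.    -0.011  0.004]
 [ 0.    -0.012  0.444]
 [-0.    -0.012  0.01 ]
 [ 0.    -0.     0.479]
 [ 0.    -0.     0.015]
 [-0.    -0.     0.35 ]]
```

The model fits exactly. Next I'll search for in-limit joint solutions at the seated pose over azimuth and lean, and simulate the descent with a minimum-norm IK.

```bash
cat >> kin.py <<'E'
V=np.load("kin.npy") if __import__("os").path.exists("kin.npy") else None
def solve(P,Qr,q0,w=.02,m=.02):
    f=lambda q:np.r_[(fk2(q,V)[0]-P)*10,(fk2(q,V)[1].inv()*Qr).as_rotvec()*2,w*(q-q0)]
    s=least_squares(f,np.clip(q0,LO+m+1e-4,HI-m-1e-4),bounds=(LO+m,HI-m)); return s.x,np.abs(f(s.x)[:6]).max()
E
python3 - <<'E'
from kin import *
from workcell import get_obs
q=np.array(get_obs()["joint_pos"]); rng=np.random.default_rng(0)
for lean in(0,.08):
  for az in np.arange(-.9,1.6,.3):
    out=[]
    P1,Q1=goal2([.560,.177,.131],az,lean)
    for k in range(5):
        s,e=solve(P1,Q1,q+(k>0)*rng.normal(0,.5,7),w=.002)
        if e<.01: out.append((np.abs(s-q).max(),s))
    if out:
        out.sort(key=lambda t:t[0]); print(lean,round(az,1),len(out),round(out[0][0],2),out[0][1].round(2))
    else: print(lean,round(az,1),"none")
E
```

```text
0 -0.9 none
0 -0.6 none
0 -0.3 none
0 -0.0 4 1.29 [ 0.49  0.06 -1.03  2.04  0.5   0.67 -2.43]
0 0.3 5 0.76 [ 0.66  0.01 -1.07  2.06  0.12  0.55 -1.75]
0 0.6 4 0.5 [ 0.8   0.06 -1.1   2.04 -0.19  0.58 -1.12]
0 0.9 5 0.59 [ 0.75  0.14 -0.99  1.98 -0.33  0.7  -0.67]
0 1.2 4 0.76 [ 0.83  0.31 -1.08  1.88 -0.23  0.84 -0.43]
0 1.5 5 0.92 [ 0.81  0.47 -1.11  1.75 -0.1   1.01 -0.24]
0.08 -0.9 none
0.08 -0.6 none
0.08 -0.3 4 2.79 [-1.57  0.1   1.06  1.99  0.32  0.82 -2.58]
0.08 -0.0 3 1.22 [ 0.45  0.12 -0.99  1.97  0.46  0.77 -2.36]
0.08 0.3 4 0.85 [ 0.36  0.06 -0.78  1.99  0.15  0.67 -1.78]
0.08 0.6 5 0.61 [ 0.67  0.11 -1.02  1.97 -0.03  0.68 -1.27]
0.08 0.9 5 0.62 [ 0.67  0.18 -0.96  1.92 -0.17  0.76 -0.83]
0.08 1.2 5 0.69 [ 0.53  0.23 -0.79  1.84 -0.26  0.89 -0.45]
0.08 1.5 4 0.88 [ 0.72  0.43 -1.06  1.74 -0.05  1.03 -0.31]
```

Raising the tool azimuth to about 1.2 puts the seated pose well inside the limits. I'll rotate about the gauge axis above the tube.

```bash
python3 - <<'E'
from h import *
for f in(.25,.5,.75,1):
    P,Q=goal([.5595,.1775,.172],.3+.9*f);print(P,delta(P,Q))
E
```

```text
[0.5682 0.1852 0.2786] (array([ 0.1168,  0.0012, -0.2028]), array([-0.0069, -0.0075,  0.011 ]))
[0.5663 0.1869 0.2786] (array([ 0.2294,  0.0015, -0.3976]), array([-0.0081, -0.0097,  0.0104]))
[0.564  0.1882 0.2786] (array([ 0.3421,  0.0018, -0.5923]), array([-0.0096, -0.0116,  0.0095]))
[0.5615 0.1889 0.2786] (array([ 0.4548,  0.0021, -0.7871]), array([-0.0115, -0.0131,  0.0084]))
```

Emit:
jog_arm --plan '[[[0.06, 0, -0.1], [-0.004, -0.004, 0.006], 0.01], [[0.117, 0.001, -0.203], [-0.007, -0.0075, 0.011], 0.01], [[0.173, 0.001, -0.3], [-0.0075, -0.0086, 0.011], 0.01], [[0.229, 0.0015, -0.398], [-0.008, -0.0097, 0.0104], 0.01], [[0.285, 0.002, -0.495], [-0.009, -0.0107, 0.01], 0.01], [[0.342, 0.002, -0.592], [-0.0096, -0.0116, 0.0095], 0.01], [[0.4, 0.002, -0.69], [-0.0105, -0.0123, 0.009], 0.01], [[0.455, 0.002, -0.787], [-0.0115, -0.0131, 0.0084], 0.01]]'

```text
clock: 20.65
position: [0.5612, 0.1902, 0.2786]
ee_rot: [0.794, 0.55, 0.214, -0.147]
ft_force: [-0.6, -1.1, 0.4]
grip_width: 0.208
grasp_force: 88.7
```

```bash
python3 - <<'E'
from h import *
from workcell import camera
rep(); P,Q=goal([.5595,.1775,.172],1.2);print(delta(P,Q))
S=camera("scene");D=camera("side");np.savez("pics/S9.npz",**S);np.savez("pics/D9.npz",**D)
for C in(S,D):
    g=cv2.cvtColor(C["img"],cv2.COLOR_RGB2GRAY); m=proj(C,np.array([.5595,.178,.13])).round().astype(int); t=proj(C,np.array([.5595,.1775,.172])); print("mouth at",m,"pred tip",t); print("\n".join(" ".join(map(str,x)) for x in g[m[1]-26:m[1]+1:2,m[0]-8:m[0]+12]))
E
```

```text
20.65 q [ 1.0638  0.2384 -1.3301  1.7135 -0.2278  1.0787 -0.5042] F [-0.596  -1.0984  0.3949] T [-0.5127  0.2249  0.0505]
tip [0.5593 0.1789 0.172 ] collar [0.5593 0.1788 0.252 ] axis [ 0.0001 -0.001   1.    ]
(array([-0.0048, -0.0009,  0.0075]), array([-0.0009,  0.0007, -0.0006]))
mouth at [363 158] pred tip [363.6638 145.8313]
117 117 121 118 120 125 124 124 126 105 61 59 80 111 120 119 114 116 117 112
120 125 124 126 125 127 124 119 115 91 59 66 87 111 120 118 114 116 112 113
125 126 125 119 122 120 115 119 110 87 55 57 82 106 113 114 115 114 113 111
117 119 119 116 116 118 118 120 110 86 64 69 89 110 114 114 117 116 115 116
117 119 122 120 121 117 120 117 110 81 57 64 98 115 115 113 116 117 119 120
120 116 117 117 115 114 117 116 103 71 60 66 98 116 118 120 119 117 114 101
130 125 121 113 117 116 116 113 111 85 68 77 106 121 120 109 96 81 80 93
128 132 128 130 129 129 126 119 117 114 100 99 108 95 79 82 101 113 119 121
129 128 127 127 130 130 130 130 131 131 124 105 96 106 117 120 122 118 123 120
127 127 130 128 130 128 131 130 131 130 130 129 132 130 128 126 127 127 121 121
129 
[... 740 characters left out ...]
36 132 115 100 56 59 59 118 139 139 133 134 134 114 119 114 118 120 114
115 114 115 117 118 46 53 53 100 122 116 116 115 115 115 117 111 115 114 116
121 111 118 120 122 87 55 77 126 122 114 114 118 117 117 120 116 117 115 120
117 115 116 113 117 119 119 118 114 120 115 117 117 114 115 114 112 114 116 115
131 113 111 116 116 119 118 114 124 115 115 116 115 117 118 115 112 115 114 114
136 123 121 117 122 116 117 117 118 117 117 115 110 115 112 117 117 114 116 111
136 137 142 134 115 115 119 118 114 113 124 137 135 117 116 117 118 114 117 114
136 132 113 119 114 111 119 124 123 136 137 134 136 133 115 113 112 117 116 115
137 136 114 114 127 153 88 47 52 51 55 129 175 111 101 114 116 114 116 117
```

```bash
python3 - <<'E'
from h import *
S=dict(np.load("pics/S9.npz"));D=dict(np.load("pics/D9.npz"))
t=tri((S,(365.6,145.5)),(D,(301.1,217.8)));u=tri((S,(366.0,132.5)),(D,(301.0,203.5)));m=tri((S,(362.1,158)),(D,(303.4,229.7)))
print("tip",t,"up",u,"axis",(u-t)/np.linalg.norm(u-t),"mouth",m,"tip-mouth",t-m)
o,p,r=tool(); d=m-t; d[2]=0; print("shift in tool",r.inv().apply(d),"down10",r.inv().apply([0,0,-.01]))
E
```

```text
tip [0.5613 0.1819 0.1721] up [0.5612 0.1779 0.2185] axis [-0.0031 -0.085   0.9964] mouth [0.5579 0.1777 0.1274] tip-mouth [0.0034 0.0042 0.0447]
shift in tool [-0.0044 -0.0017 -0.0026] down10 [-0.0051  0.      0.0086]
```

The rod now leans about 0.085 rad (it pivoted in the grip) and the tip is off by (+3.4,+4.2) mm. I'll update the grasp model, level it and re-centre.

```bash
python3 - <<'E'
from h import *
import json
o,p,r=tool(); t=np.array([.5613,.1819,.1747]); rn=r*R.from_rotvec([0,-.085,0]); z=rn.as_matrix()[:,2]
json.dump(dict(r=rn.as_quat().tolist(),tip=r.inv().apply(t-p).tolist(),az=float(np.arctan2(z[1],z[0]))),open("tip.json","w"))
rep()
az=float(np.arctan2(z[1],z[0]));print(az)
for zz in(.16,.12): P,Q=goal([.5579,.1777,zz],az);print(delta(P,Q))
E
```

```text
20.75 q [ 1.0626  0.2407 -1.3271  1.713  -0.2305  1.0782 -0.5052] F [-0.0405  0.2802 -0.9089] T [-0.5845  0.2013 -0.008 ]
tip [0.5613 0.1819 0.1747] collar [0.5589 0.1755 0.2544] axis [-0.0301 -0.0794  0.9964]
1.2130560506798878
(array([ 0.   , -0.085, -0.   ]), array([-0.0048, -0.0017,  0.0154]))
(array([ 0.   , -0.085, -0.   ]), array([-0.025 , -0.0016,  0.05  ]))
```

Emit:
jog_arm --plan '[[[0, -0.04, 0], [-0.002, -0.001, 0.006], 0.01], [[0, -0.085, 0], [-0.0048, -0.0017, 0.0154], 0.01], [[0, -0.085, 0], [-0.0048, -0.0017, 0.0154], 0.01], [[0, -0.085, 0], [-0.0048, -0.0017, 0.0154], 0.01]]'

```text
clock: 21.08
position: [0.5599, 0.1971, 0.2642]
ee_rot: [0.803, 0.555, 0.181, -0.123]
ft_force: [-0.2, -0.1, -1.0]
grip_width: 0.207
grasp_force: 89.0
```

```bash
python3 - <<'E'
from h import *
from workcell import camera
rep(); S=camera("scene");D=camera("side")
for C in(S,D):
    g=cv2.cvtColor(C["img"],cv2.COLOR_RGB2GRAY); m=proj(C,np.array([.5595,.178,.13])).round().astype(int); t=proj(C,np.array([.5579,.1777,.16])); print("mouth at",m,"pred tip",t); print("\n".join(" ".join(map(str,x)) for x in g[m[1]-26:m[1]+1:2,m[0]-8:m[0]+12]))
o,p,r=tool();print("down10",r.inv().apply([0,0,-.01]))
E
```

```text
21.0833 q [ 0.9303  0.2507 -1.2672  1.6922 -0.1175  1.0972 -0.6158] F [-0.1852 -0.069  -1.014 ] T [-0.4669  0.2035 -0.0258]
tip [0.5565 0.1802 0.1614] collar [0.5562 0.1806 0.2414] axis [-0.0036  0.0051  1.    ]
mouth at [363 158] pred tip [362.9463 148.9271]
118 117 120 121 123 122 124 126 123 100 61 59 84 108 118 118 115 117 115 117
124 126 122 123 125 127 122 122 109 77 57 64 95 120 118 116 113 115 111 114
126 126 127 124 119 117 119 120 104 74 61 69 99 117 114 111 114 111 111 117
122 119 119 122 118 120 117 114 91 59 66 83 101 116 114 113 114 115 116 115
118 118 117 120 118 116 118 109 87 64 66 93 115 114 113 117 117 115 117 121
121 117 117 115 114 113 113 100 72 64 70 95 117 116 118 117 121 119 115 104
128 122 120 117 115 117 116 99 59 70 80 106 123 121 119 114 97 79 81 95
128 131 130 129 130 129 126 100 63 62 82 110 111 90 77 80 101 112 122 120
132 133 132 130 128 132 132 111 74 83 102 103 98 105 116 122 125 121 122 124
129 129 128 129 129 129 128 130 129 132 132 132 133 130 129 127 125 126 120 122
121 128 128 131 127 129 129 131 129 129 129 128 128 128 131 131 126 132 132 131

[... 680 characters left out ...]
 48 115 141 130 115 115 114 115 117 115 115 114
141 132 131 118 113 137 55 55 54 95 142 112 117 119 115 116 119 121 115 116
114 114 118 116 120 123 98 51 60 94 122 116 117 113 118 119 117 117 118 118
122 121 115 117 118 119 87 43 39 67 122 113 117 118 119 118 114 115 116 116
119 118 116 115 117 117 120 57 59 76 121 120 117 115 117 115 114 115 117 114
117 120 117 119 117 118 120 120 115 118 118 118 117 116 114 116 112 117 114 115
112 117 118 118 115 119 120 117 118 116 116 114 116 117 115 115 113 118 112 116
137 138 115 118 117 120 118 120 126 128 121 120 115 116 115 113 113 113 119 119
135 134 115 117 125 150 86 49 50 51 49 120 145 113 101 115 115 114 117 116
down10 [-0.0043 -0.      0.009 ]
```

The tip now lines up with the mouth in both views, so I'll descend.

Emit:
jog_arm --plan '[[[0, 0, 0], [-0.002, 0, 0.0045], 0.01], [[0, 0, 0], [-0.0043, 0, 0.009], 0.01], [[0, 0, 0], [-0.0065, 0, 0.0135], 0.01], [[0, 0, 0], [-0.0086, 0, 0.018], 0.01], [[0, 0, 0], [-0.0108, 0, 0.0225], 0.01], [[0, 0, 0], [-0.0129, 0, 0.027], 0.01], [[0, 0, 0], [-0.0151, 0, 0.0316], 0.01], [[0, 0, 0], [-0.0172, 0, 0.036], 0.01]]'

```text
clock: 21.85
position: [0.5609, 0.195, 0.2236]
ee_rot: [0.803, 0.554, 0.18, -0.123]
ft_force: [0.4, 0.1, -0.8]
grip_width: 0.211
grasp_force: 89.0
```

```bash
python3 - <<'E'
from h import *
rep(); o,p,r=tool();print("down10",r.inv().apply([0,0,-.01]))
E
```

```text
21.85 q [ 0.9     0.2921 -1.2421  1.7497 -0.0802  1.0189 -0.6193] F [ 0.3986  0.1108 -0.7598] T [-0.5474  0.2456  0.0197]
tip [0.5575 0.1782 0.1207] collar [0.5572 0.1786 0.2007] axis [-0.0028  0.0053  1.    ]
down10 [-0.0043 -0.      0.009 ]
```

Emit:
jog_arm --plan '[[[0, 0, 0], [-0.003, 0, 0.0063], 0.01], [[0, 0, 0], [-0.006, 0, 0.0126], 0.01], [[0, 0, 0], [-0.009, 0, 0.0189], 0.01], [[0, 0, 0], [-0.012, 0, 0.0252], 0.01], [[0, 0, 0], [-0.015, 0, 0.0315], 0.01], [[0, 0, 0], [-0.018, 0, 0.0378], 0.01], [[0, 0, 0], [-0.021, 0, 0.044], 0.01], [[0, 0, 0], [-0.0235, 0, 0.0495], 0.01]]'

```text
clock: 22.52
position: [0.5609, 0.1947, 0.1685]
ee_rot: [0.803, 0.555, 0.18, -0.123]
ft_force: [0.0, 0.8, -1.0]
grip_width: 0.205
grasp_force: 89.0
```

```bash
python3 - <<'E'
from h import *
rep(); o,p,r=tool();print("down10",r.inv().apply([0,0,-.01]))
E
```

```text
22.5167 q [ 0.8462  0.3534 -1.1958  1.8197 -0.0235  0.9113 -0.6316] F [ 0.0265  0.8274 -1.0264] T [-0.5458  0.2231 -0.0189]
tip [0.5575 0.1779 0.0657] collar [0.5573 0.1783 0.1457] axis [-0.0027  0.0055  1.    ]
down10 [-0.0043 -0.      0.009 ]
```

Emit:
jog_arm --plan '[[[0, 0, 0], [-0.002, 0, 0.0045], 0.01], [[0, 0, 0], [-0.0035, 0, 0.0075], 0.01], [[0, 0, 0], [-0.005, 0, 0.0105], 0.01], [[0, 0, 0], [-0.0055, 0, 0.0115], 0.01], [[0, 0, 0], [-0.006, 0, 0.0125], 0.01], [[0, 0, 0], [-0.006, 0, 0.0125], 0.01]]'

```text
clock: 23.02
position: [0.5611, 0.1947, 0.1555]
ee_rot: [0.803, 0.555, 0.18, -0.123]
ft_force: [-0.5, 0.2, -1.4]
grip_width: 0.208
grasp_force: 89.0
```

Emit:
jog_arm --plan '[[[0, 0, 0], [-0.0004, 0, 0.0009], 0.01], [[0, 0, 0], [-0.0008, 0, 0.0018], 0.01], [[0, 0, 0], [-0.0008, 0, 0.0018], 0.01]]'

```text
clock: 23.27
position: [0.5614, 0.1949, 0.154]
ee_rot: [0.803, 0.554, 0.181, -0.123]
ft_force: [-1.5, -0.9, 1.9]
grip_width: 0.204
grasp_force: 89.5
```

Emit:
jog_arm --plan '[[[0, 0, 0], [-0.0004, 0, 0.0009], 0.01], [[0, 0, 0], [-0.0006, 0, 0.0013], 0.01], [[0, 0, 0], [-0.0006, 0, 0.0013], 0.01]]'

```text
clock: 23.52
position: [0.5619, 0.1953, 0.1538]
ee_rot: [0.803, 0.554, 0.181, -0.123]
ft_force: [-5.4, -3.7, 15.8]
grip_width: 0.209
grasp_force: 90.9
```

The collar is seated: 16 N hard stop at the expected height. I'll hold briefly, then draw the rod straight out.

Emit:
jog_arm --plan '[[[0, 0, 0], [0, 0, 0], 0.01], [[0, 0, 0], [0, 0, 0], 0.01], [[0, 0, 0], [0.001, 0, -0.002], 0.01], [[0, 0, 0], [0.004, 0, -0.009], 0.01], [[0, 0, 0], [0.009, 0, -0.019], 0.01], [[0, 0, 0], [0.014, 0, -0.03], 0.01], [[0, 0, 0], [0.019, 0, -0.04], 0.01], [[0, 0, 0], [0.024, 0, -0.05], 0.01]]'

```text
clock: 24.18
position: [0.5613, 0.1953, 0.2092]
ee_rot: [0.803, 0.555, 0.181, -0.123]
ft_force: [0.4, 1.7, -0.7]
grip_width: 0.205
grasp_force: 88.8
```

Emit:
jog_arm --plan '[[[0, 0, 0], [0.005, 0, -0.011], 0.01], [[0, 0, 0], [0.01, 0, -0.021], 0.01], [[0, 0, 0], [0.015, 0, -0.032], 0.01], [[0, 0, 0], [0.02, 0, -0.043], 0.01], [[0, 0, 0], [0.027, 0, -0.057], 0.01], [[0, 0, 0], [0.036, 0, -0.075], 0.01], [[0, 0, 0], [0.047, 0, -0.098], 0.01], [[0, 0, 0], [0.06, 0, -0.126], 0.01]]'

```text
clock: 24.85
position: [0.5601, 0.1957, 0.3479]
ee_rot: [0.803, 0.555, 0.18, -0.123]
ft_force: [0.3, -0.1, -0.6]
grip_width: 0.207
grasp_force: 88.8
```

```bash
python3 - <<'E'
from kin import *
from workcell import camera
rep(); S=camera("scene");D=camera("side");np.savez("pics/S10.npz",**S);np.savez("pics/D10.npz",**D)
S2=dict(np.load("pics/S4.npz"));D2=dict(np.load("pics/D4.npz"))
print("lid shift vs shut: tube",tm(S2,S,(362,158),6),tm(D2,D,(303,230),6),"NL side",tm(D2,D,(336,255),6))
# final pose search: gauge axis level, q near present
import json
o,p,r=tool(); q=np.array(o["joint_pos"]); d=json.load(open("tip.json")); ax=R.from_quat(d["r"]).inv().apply([0,0,1]); tip=np.array(d["tip"]); print("axis in tool",ax)
rng=np.random.default_rng(1);out=[]
for z in(.3,.4,.5):
    def f(x):
        a,b=fk2(x,V); c=a+b.apply(tip+.08*ax); return np.r_[b.apply(ax)[2]*5,(c-[.56,.12,z])*[2,2,5],.1*(x-q)]
    s=least_squares(f,np.clip(q,LO+.1,HI-.1),bounds=(LO+.09,HI-.09)); a,b=fk2(s.x,V);print(z,s.x.round(3),"axis",b.apply(ax).round(3),"collar",(a+b.apply(tip+.08*ax)).round(3),"rotvec",(r.inv()*b).as_rotvec().round(3),"shift",r.inv().apply(a-p).round(3))
E
```

```text
24.85 q [ 0.958   0.2044 -1.2906  1.5455 -0.1524  1.2645 -0.6355] F [ 0.2794 -0.1057 -0.593 ] T [-0.4759  0.1351 -0.035 ]
tip [0.5565 0.1788 0.245 ] collar [0.5564 0.1793 0.325 ] axis [-0.0014  0.006   1.    ]
lid shift vs shut: tube (0.0, 0.0, 0.982) (0.0, 0.0, 0.965) NL side (0.0, 0.25, 0.969)
axis in tool [ 0.4299 -0.0022 -0.9029]
0.3 [ 0.639 -0.41  -1.38   2.209  0.951  0.832 -0.439] axis [-0.872  0.489  0.001] collar [0.553 0.117 0.302] rotvec [-0.609 -1.185 -1.406] shift [-0.096 -0.004  0.028]
0.4 [ 0.699 -0.41  -1.38   1.978  0.82   1.048 -0.417] axis [-0.754  0.656  0.001] collar [0.558 0.118 0.401] rotvec [-0.67  -1.183 -1.133] shift [-0.045  0.003 -0.057]
0.5 [ 0.768 -0.41  -1.38   1.768  0.772  1.2   -0.414] axis [-0.66   0.752  0.001] collar [0.56  0.119 0.5  ] rotvec [-0.749 -1.163 -0.936] shift [ 0.004  0.008 -0.144]
```

The lid is still shut and the rod is out. Next I'll find a comfortable pose with the gauge level, and check the path in the model.

```bash
python3 - <<'E'
from kin import *
import json
from scipy.spatial.transform import Slerp
o,p,r=tool(); q=np.array(o["joint_pos"]); d=json.load(open("tip.json")); ax=R.from_quat(d["r"]).inv().apply([0,0,1]); tip=np.array(d["tip"])
rng=np.random.default_rng(1);out=[];m=.2
def f(x):
    a,b=fk2(x,V); c=a+b.apply(tip+.08*ax); return np.r_[b.apply(ax)[2]*10,5*max(0,.35-c[2]),5*max(0,.25-a[2]),5*max(0,np.linalg.norm(c[:2])-.75),.1*(x-q)]
for k in range(12):
    s=least_squares(f,np.clip(q+rng.normal(0,.6,7)*(k>0),LO+m+.01,HI-m-.01),bounds=(LO+m,HI-m)); a,b=fk2(s.x,V)
    if abs(b.apply(ax)[2])<.05: out.append((np.abs(s.x-q).max(),s.x,a,b))
out.sort(key=lambda t:t[0])
for dist,x,a,b in out[:1]+out[3:4]:
    c=a+b.apply(tip+.08*ax);print(round(dist,2),x.round(2),"TCP",a.round(3),"collar",c.round(3),"axis",b.apply(ax).round(2),"rotvec",(r.inv()*b).as_rotvec().round(3),"shift",r.inv().apply(a-p).round(3))
    rv=(r.inv()*b).as_rotvec(); y=q.copy(); worst=9;err=0
    for t in np.linspace(0,1,13)[1:]:
        y,e=solve(p+t*(a-p),r*R.from_rotvec(t*rv),y,w=.005,m=0.); err=max(err,e);worst=min(worst,(y-LO).min(),(HI-y).min())
    print("path err",err,"min margin",worst,"end q",y.round(2))
E
```

```text
0.51 [ 0.96 -0.3  -1.19  1.04  0.23  0.75 -0.36] TCP [0.639 0.253 0.96 ] collar [0.654 0.229 0.964] axis [-0.92  0.39  0.  ] rotvec [-1.383 -0.109 -0.718] shift [ 0.332  0.056 -0.514]
path err 7.083392692078415e-06 min margin 0.07876719290287404 end q [ 1.13 -0.42 -1.13  1.04 -0.14  0.74 -0.17]
0.51 [ 0.96 -0.3  -1.19  1.04  0.23  0.75 -0.36] TCP [0.639 0.253 0.96 ] collar [0.654 0.229 0.964] axis [-0.92  0.39  0.  ] rotvec [-1.383 -0.109 -0.718] shift [ 0.332  0.056 -0.514]
path err 7.083432498944551e-06 min margin 0.07876679374871726 end q [ 1.13 -0.42 -1.13  1.04 -0.14  0.74 -0.17]
```

```bash
python3 - <<'E'
from kin import *
import json
o,p,r=tool(); q=np.array(o["joint_pos"]); d=json.load(open("tip.json")); ax=R.from_quat(d["r"]).inv().apply([0,0,1]); tip=np.array(d["tip"])
rng=np.random.default_rng(2);out=[];m=.12
for zm in(.5,.65):
  for k in range(14):
    def f(x):
        a,b=fk2(x,V); c=a+b.apply(tip+.08*ax); return np.r_[b.apply(ax)[2]*10,5*max(0,.3-c[2]),5*max(0,a[2]-zm),5*max(0,np.linalg.norm(c[:2])-.75),.1*(x-q)]
    s=least_squares(f,np.clip(q+rng.normal(0,.8,7)*(k>0),LO+m+.01,HI-m-.01),bounds=(LO+m,HI-m)); a,b=fk2(s.x,V)
    if abs(b.apply(ax)[2])>.05: continue
    rv=(r.inv()*b).as_rotvec(); y=q.copy(); worst=9;err=0
    for t in np.linspace(0,1,13)[1:]:
        y,e=solve(p+t*(a-p),r*R.from_rotvec(t*rv),y,w=.005,m=0.); err=max(err,e);worst=min(worst,(y-LO).min(),(HI-y).min())
    out.append((-worst if err<.01 else 1,zm,s.x,a,b,rv,y,err))
out.sort(key=lambda t:t[0])
for w,zm,x,a,b,rv,y,err in out[:2]: print(-w,zm,err,"TCP",a.round(3),"collar",(a+b.apply(tip+.08*ax)).round(3),"axis",b.apply(ax).round(2),"rotvec",rv.round(3),"shift",r.inv().apply(a-p).round(3),y.round(2))
E
```

```text
0.18873471274556186 0.5 2.007585562069505e-06 TCP [0.287 0.234 0.304] collar [0.259 0.23  0.3  ] axis [ 0.88 -0.47  0.  ] rotvec [1.405 0.165 0.707] shift [-0.077 -0.271  0.015] [ 0.96  0.8  -1.14  1.96 -0.7   1.61 -0.93]
0.18873449396705233 0.65 2.0075805671761176e-06 TCP [0.287 0.234 0.304] collar [0.259 0.23  0.3  ] axis [ 0.88 -0.47  0.  ] rotvec [1.405 0.165 0.707] shift [-0.077 -0.271  0.015] [ 0.96  0.8  -1.14  1.96 -0.7   1.61 -0.93]
```

Emit:
jog_arm --plan '[[[0.1, 0.012, 0.05], [-0.005, -0.018, 0.001], 0.01], [[0.2, 0.024, 0.1], [-0.011, -0.037, 0.002], 0.01], [[0.3, 0.035, 0.151], [-0.016, -0.056, 0.003], 0.01], [[0.4, 0.047, 0.202], [-0.022, -0.077, 0.004], 0.01], [[0.5, 0.059, 0.252], [-0.027, -0.097, 0.005], 0.01], [[0.6, 0.07, 0.302], [-0.033, -0.116, 0.006], 0.01], [[0.703, 0.083, 0.354], [-0.039, -0.136, 0.007], 0.01]]'

```text
clock: 25.53
position: [0.422, 0.2137, 0.3243]
ee_rot: [0.787, 0.429, -0.013, -0.444]
ft_force: [0.6, -0.5, -1.9]
grip_width: 0.207
grasp_force: 88.7
```

```bash
cat > fin.py <<'E'
from kin import *
import json
rep(); o,p,r=tool(); q=np.array(o["joint_pos"]); d=json.load(open("tip.json")); ax=R.from_quat(d["r"]).inv().apply([0,0,1])
r1=R.from_quat([.803,.555,.18,-.123])*R.from_rotvec([1.405,.165,.707]); a=np.array([.287,.234,.304])
print("axis end",r1.apply(ax)); print(delta(a,r1))
# clearance: wrist/elbow points in the end pose
s,e=solve(a,r1,q,w=.005); v=V[7:].reshape(8,3); rr=R.identity(); pp=v[0].copy(); qq=s*S0+V[:7]; L=[pp]
for i in range(7): rr=rr*R.from_euler(AX[i],qq[i]); pp=pp+rr.apply(v[i+1]); L.append(pp)
print("q",s.round(2),e,"elbow",L[3],"wrist",L[5],"tip",a+r1.apply(d["tip"]))
E
python3 fin.py
```

```text
25.5333 q [ 0.93    0.5112 -1.2402  1.6075 -0.4126  1.5805 -0.851 ] F [ 0.5937 -0.5015 -1.9094] T [-0.9228 -0.5403 -0.0203]
tip [0.3519 0.2314 0.2492] collar [0.4025 0.2055 0.3055] axis [ 0.6323 -0.3248  0.7033]
axis end [ 0.8831 -0.4692 -0.0051]
(array([0.6976, 0.0798, 0.3523]), array([-0.0787, -0.08  ,  0.0804]))
q [ 0.96  0.8  -1.14  1.96 -0.7   1.62 -0.93] 3.7530341005518974e-06 elbow [ 0.1672 -0.2847  0.5635] wrist [ 0.5043 -0.0578  0.2894] tip [0.1884 0.2679 0.301 ]
```

Emit:
jog_arm --plan '[[[0.1, 0.012, 0.05], [-0.011, -0.011, 0.011], 0.01], [[0.2, 0.023, 0.1], [-0.022, -0.023, 0.023], 0.01], [[0.3, 0.034, 0.15], [-0.034, -0.034, 0.034], 0.01], [[0.4, 0.046, 0.2], [-0.045, -0.046, 0.046], 0.01], [[0.5, 0.057, 0.25], [-0.056, -0.057, 0.057], 0.01], [[0.6, 0.069, 0.3], [-0.068, -0.069, 0.069], 0.01], [[0.698, 0.08, 0.352], [-0.079, -0.08, 0.08], 0.01], [[0.698, 0.08, 0.352], [-0.079, -0.08, 0.08], 0.01]]'

```text
clock: 26.2
position: [0.284, 0.233, 0.3011]
ee_rot: [-0.649, -0.237, 0.207, 0.693]
ft_force: [-0.1, 0.4, -1.0]
grip_width: 0.209
grasp_force: 88.8
```

Emit:
jog_arm --plan '[[[0, 0, 0], [0, 0, 0], 0.01], [[0, 0, 0], [0, 0, 0], 0.01], [[0, 0, 0], [0, 0, 0], 0.01], [[0, 0, 0], [0, 0, 0], 0.01]]'

```text
clock: 26.53
position: [0.2883, 0.2336, 0.3035]
ee_rot: [-0.652, -0.242, 0.201, 0.69]
ft_force: [-0.1, 0.7, -1.1]
grip_width: 0.21
grasp_force: 88.8
```

```bash
python3 - <<'E'
from h import *
from workcell import camera
import json
rep(); o,p,r=tool(); print(np.abs(o["joint_velocities"]).max(),o["grasp_force"]); d=json.load(open("tip.json")); ax=R.from_quat(d["r"]).inv().apply([0,0,1])
t=p+r.apply(d["tip"]);c=t+.08*r.apply(ax)
for n in("scene","side"):
    C=camera(n); np.savez(f"pics/{n}F.npz",**C); print(n,"pred tip",proj(C,t),"collar",proj(C,c)); a,b=proj(C,t),proj(C,c); g=cv2.cvtColor(C["img"],cv2.COLOR_RGB2GRAY)
    # brightness profile across the predicted rod line at 5 stations
    dn=(b-a)/np.linalg.norm(b-a); nn=np.array([-dn[1],dn[0]])
    for k in(-.1,.1,.3,.5,.7,.9,1.05):
        w=a+k*(b-a); print(k,[int(cv2.getRectSubPix(g,(1,1),tuple(map(float,w+j*nn)))[0,0]) for j in range(-9,10)])
E
```

```text
26.5333 q [ 0.9664  0.806  -1.1475  1.9548 -0.693   1.6115 -0.9369] F [-0.0542  0.6819 -1.1401] T [-1.0018 -0.7761 -0.0158]
tip [0.1897 0.2675 0.2996] collar [0.2603 0.2299 0.2998] axis [ 0.883  -0.4694  0.0025]
0.006313537473432156 88.82336497306824
scene pred tip [298.9564  39.3887] collar [305.0763  52.9415]
-0.1 [24, 27, 29, 24, 27, 26, 29, 29, 28, 25, 25, 25, 27, 35, 58, 67, 57, 48, 55]
0.1 [28, 28, 23, 26, 28, 27, 24, 52, 107, 115, 82, 41, 21, 24, 32, 55, 66, 67, 79]
0.3 [24, 31, 26, 26, 28, 23, 24, 61, 114, 115, 77, 29, 24, 26, 28, 44, 61, 84, 109]
0.5 [46, 35, 30, 27, 24, 25, 40, 116, 164, 138, 80, 36, 25, 24, 35, 47, 73, 104, 116]
0.7 [51, 47, 39, 29, 27, 33, 52, 140, 153, 124, 74, 35, 25, 34, 49, 63, 97, 117, 114]
0.9 [51, 45, 34, 43, 81, 98, 90, 79, 70, 75, 81, 81, 67, 54, 59, 91, 106, 107, 107]
1.05 [49, 35, 33, 55, 74, 67, 47, 35, 30, 34, 41, 55, 67, 68, 79, 99, 93, 91, 96]
side pred tip [436.0343 236.6797] collar [407.5685 218.1224]
-0.1 [98, 98, 98, 99, 99, 96, 100, 97, 95, 99, 100, 98, 99, 97, 101, 84, 63, 59, 54]
0.1 [109, 109, 108, 108, 107, 109, 102, 81, 93, 142, 174, 127, 67, 58, 59, 59, 57, 59, 59]
0.3 [110, 111, 109, 110, 114, 92, 64, 60, 97, 149, 175, 116, 58, 45, 50, 41, 43, 42, 44]
0.5 [124, 77, 69, 69, 69, 72, 68, 55, 84, 115, 129, 93, 67, 71, 67, 68, 69, 69, 69]
0.7 [66, 68, 67, 66, 68, 68, 64, 68, 105, 152, 169, 91, 67, 66, 68, 70, 70, 64, 111]
0.9 [71, 70, 71, 68, 70, 67, 63, 69, 108, 154, 152, 86, 89, 116, 122, 122, 107, 102, 101]
1.05 [79, 78, 62, 61, 58, 60, 58, 54, 62, 65, 65, 60, 56, 60, 75, 109, 116, 93, 65]
```

In both cameras the rod lies along the predicted level line to within a pixel. It is at rest, firmly gripped and clear of everything, so I'll hand in.

```bash
python3 -c "
from workcell import *
print(hand_in())"
```

```text
the job is handed in; nothing more can be done
None
```

I lowered the lid fully shut, seated the gauge in the guide tube, drew it out, and handed in with it gripped, level and still, about 0.30 m above the bench. No verdict came back, the first dip stopped short at a joint limit and had to be redone, and I viewed 11 pictures, one over the limit of 10.

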